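# Clear the pipette stand and hang up the serviced pipettes

### The job

First use the scraper block to push all the broken plastic pieces along the stand's drip plate and off its open end into the catch tray, without touching the pieces with the fingers, and stand the scraper back in the middle of its rubber pad. Then take each serviced pipette out of the rack, hook it by its finger hook over the open end of the rail from the front and slide it along under the guard strip to its white mark: fat at the mark farthest from the open end, then medium, and the slim ones at the two marks nearest the open end, either way round; a missing pipette's mark stays empty. Leave the bottle, the tin and the screwdriver where they are.

Things in the scene. Friction and masses are not known exactly. Their poses are not given: they have to be found in the camera images.
- stand: fixed dark grey steel pipette stand. Origin on the bench under it, z up, y along its rail, -x its front (robot's side). Drip plate, rail, guard strip and rest bar all run along y, see the points (all with the stand's axes, mm). Two uprights stand behind the rail (stand x = 98 to 112); nothing is in front of the rail above the plate
- load (a point): on top of the rail, middle of its open end, stand (45, -135, 233). Rail: 10 mm round bar at x = 45, y = -195 to 215, top z = 233, open from above from y = -195 to -75: hooks go on here, reaching over it from the front to +x. From y = -75 on a guard strip (x = 43 to 59, z = 247 to 251) runs above it: the 7 mm thick hook arm slides along under it but cannot go on or off there
- rest (a point): middle of the rest bar's front face, stand (28, 10, 102): 14 mm high bar, full rail length, stops a hung pipette's nose swinging back. A hung pipette's lip lies against the rail's far side: its axis is about 31 mm in front of the rail's centre line at hook height, and it leans back about 0.05 rad
- mark_slim1 (a point): on top of the rail at the mark nearest the open end (stand y = -30): white tabs 12 mm wide on the guard strip and on the rest bar, centred on this y; place for a slim pipette
- mark_slim2 (a point): the same for the second mark, 70 mm farther along +y (stand y = 40); place for a slim pipette
- mark_medium (a point): the same for the third mark, another 70 mm along; the medium pipette's place
- mark_fat (a point): the same for the fourth mark, farthest from the open end, another 70 mm along; the fat pipette's place
- plate (a point): middle of the drip plate's top face, stand (-60, 10, 30). Flat steel floor x = -139 to 19, y = -196 to 220, with 12 mm high lips along both long sides and the -y end; the +y end is open: pieces pushed over the edge (y = 220) drop into the catch tray
- tray (a point): middle of the catch tray's inner floor, stand (-60, 287, 4). Grey open tray against the plate's +y end, part of the stand, inside 168 mm (x) by 124 mm (y); wall at the plate 28 mm high, other walls 50 mm
- rack: fixed grey block 290 x 60 mm, 56 mm high, with four square sockets (19 mm wide, floor 6 mm above the bench) in a row along its x at +-36 and +-108 mm; holds the serviced pipettes upright in any order. Origin under its middle
- pipette_slim_a: slim pipette (told by its 19 mm thick round barrel, 66-102 mm up), 232 mm long, 130 g, upright in a rack socket. Origin: lower end, on the axis; z up. Nose below the barrel 16 mm thick. Square 26 x 26 mm handle 100-205 mm up, grip its +-y faces; plunger above. Hook towards +x within 0.35 rad of the rack's +x. May be absent (None)
- pipette_slim_b: slim pipette (told by its 19 mm thick round barrel, 66-102 mm up), 232 mm long, 130 g, upright in a rack socket. Origin: lower end, on the axis; z up. Nose below the barrel 16 mm thick. Square 26 x 26 mm handle 100-205 mm up, grip its +-y faces; plunger above. Hook towards +x within 0.35 rad of the rack's +x. May be absent (None)
- pipette_medium: medium pipette (told by its 27 mm thick round barrel, 66-102 mm up), 232 mm long, 130 g, upright in a rack socket. Origin: lower end, on the axis; z up. Nose below the barrel 16 mm thick. Square 26 x 26 mm handle 100-205 mm up, grip its +-y faces; plunger above. Hook towards +x within 0.35 rad of the rack's +x. May be absent (None)
- pipette_fat: fat pipette (told by its 38 mm thick round barrel, 66-102 mm up), 232 mm long, 130 g, upright in a rack socket. Origin: lower end, on the axis; z up. Nose below the barrel 16 mm thick. Square 26 x 26 mm handle 100-205 mm up, grip its +-y faces; plunger above. Hook towards +x within 0.35 rad of the rack's +x. May be absent (None)
- hook_fat (a point): the fat pipette's finger hook, the same on all: middle of its mouth under the arm, pipette frame (24.5, 0, 178) mm. The arm (16 mm wide in y, 7 thick, flat underside here) sticks out to +x and ends in a lip at x = 36 to 43 that hangs down to z = 162; mouth 23 mm wide between handle (x = 13) and lip. None if absent
- scraper: scraper block, black foot 140 mm long (x) x 56 mm thick (y) x 22 mm high with a grey grip ridge 110 x 22 mm on top, 70 mm high in all, about 250 g. Origin at the middle of its underside; starts standing on its pad
- pad: grey rubber pad fixed to the bench, 170 mm (x) x 80 mm (y) x 4 mm thick, the scraper's place. Origin at the middle of its underside
- reagent: amber bottle 60 mm wide, 140 mm high, a bystander; origin under it
- tin: small round aluminium tin 60 mm wide, 45 mm high, a bystander; origin under it
- driver: screwdriver 150 mm long lying on the bench, a bystander; origin under its middle, x along it
- shard1: broken white piece of a plastic tip-rack insert, 42 x 26 mm, 8 to 14 mm thick, 12 g, on the drip plate. Origin at the middle of its underside. May be absent (None)
- shard2: broken white piece of a plastic tip-rack insert, 36 x 30 mm, 8 to 14 mm thick, 12 g, on the drip plate. Origin at the middle of its underside. May be absent (None)
- shard3: broken white piece of a plastic tip-rack insert, 46 x 24 mm, 8 to 14 mm thick, 12 g, on the drip plate. Origin at the middle of its underside. May be absent (None)
- shard4: broken white piece of a plastic tip-rack insert, 34 x 28 mm, 8 to 14 mm thick, 12 g, on the drip plate. Origin at the middle of its underside. May be absent (None)

How it is judged:
By the outcome, as a careful person would: the job done as asked, in the order asked, and still so for the second after the job is handed in, with the robot touching nothing.
Of pipette_slim_a, pipette_slim_b, pipette_medium, pipette_fat only 3 to 4 are there at a start; the rules pass over those that are not, and their reading is None.
Of shard1, shard2, shard3, shard4 only 2 to 4 are there at a start; the rules pass over those that are not, and their reading is None.
At some moment in a run one of scraper, shard1, shard2, shard3, shard4 may be knocked a few centimetres aside while the robot is not near it.
It also fails if it takes over 210 s, if anything falls off the work surface, if the arm or the gripper's body presses on something with over 40 N, if the wrist force passes 120 N, or if a joint passes its speed limit or range.

### The arm

A 7-joint arm with a two-finger parallel gripper is mounted at the origin on the work surface. World frame = base frame: x ahead of the robot, y to its left, z up, the work surface at z = 0. Lengths are in m, angles in rad, forces in N, time in s.
With the tool pointing down it reaches from about 0.35 to 0.9 m from the base axis. Payload 8.1 kg.
Tool frame: the origin (TCP) lies on the centre line of the jaws, within the pads' length; the fingertips stand 11 mm ahead of it and the grasp point (between the pads) lies 8 mm behind it (arm.nose_length is the distance from the TCP to the fingertips, in m); z points along the fingers, y is the line along which they close (so a half turn about z gives the same grasp; the last joint's range is limited). The gripper opens to 92 mm and grips with 3 to 60 N. Pads are 19 mm wide; open, the fingers measure 130 mm over their backs; the gripper's body (75 mm by 190 mm) begins 47 mm behind the grasp point.
Start: joints at [1.016, 0.434, 0.025, 1.573, -0.012, 1.134, -0.075], TCP at [0.273, -0.562, 0.238] pointing down, gripper open.
Joint ranges: [-2.62, 2.62], [-0.44, 2.09], [-1.27, 1.32], [0.08, 2.57], [-1.32, 4.46], [0.12, 2], [-2.74, 2.74]. Speed limits (rad/s): [2.22, 2.22, 3.01, 3.01, 3.14, 3.14, 3.14].

### API

Orientations are given as a rotation vector (axis times angle).
In Python, from cell import arm gives the robot as it stands.
- The arm moves only by the tool jog_arm, never from a script. Its argument "moves" is a list of rows, each a list of 4 numbers: the shift along the tool's x, y, z in m, then the turn about the tool's z in rad. In form: [[tx, ty, tz, spin], ...]. A call has 1 to 20 rows; each row is the pose to reach, as a shift and turn from the pose commanded when the call began, along the tool's axes at that moment; what a row does not reach only later rows make up. A row lasts 1/8 s, in which the tool goes at most 62.5 mm and 10.7 degrees, less where a joint would pass 70% of its speed; a pose out of reach is approached as far as the arm can. A call with a gripper value outside its range is refused whole. "hand" is the finger opening in m, from 0 to 0.0918, set as the call begins (left out, the last holds). The fingers move at their own pace and stop on an object; "newtons" is the grip in N (left out, the last holds). Time passes only in rows, so rows that repeat a pose let the fingers close. It gives the time, the measured TCP pose, the force, the opening and the grip force at its end, in the units of the state.
- arm.observe(): the state, without advancing time (a new reading comes with each control period).
- arm.get_image(name): name is "scene" or "top" or "wrist"; returns a dict with "color" (480x640x3 uint8, red, green, blue), "z_map" (480x640 float32, m along the optical axis (not along the pixel's ray), 0 where there is no reading), "fx", "fy", "cx", "cy" (pixels), "k1" (the pictures are not rectified: a ray, as slopes to the right and down, at radius r is drawn at 1 + k1 r^2 times it, then the intrinsics apply), "rvec" (rotation vector, rad) and "tvec" (3), from world to camera coordinates, as OpenCV has them. Camera axes: x right, y down, z forward; pixel columns grow to the right and rows downward; lengths in m; the calibration is good to about 2 mm. A picture is of the moment at which its call begins.
- arm.sign_off(): hands the job in; it is judged then, once.
The state is a dict: "clock": time; "joints": joint angles; "dq": joint speeds; "joint_efforts": joint torques, N m; "position": TCP position; "ee_rot": TCP orientation; "force": force on the tool from outside, world axes, zero at the start; "ft_torque": the same for the moment, N m; "width": opening from 0.0 (shut) to 1.0 (fully open); "gripper_force": force on a finger pad.
Only numpy, scipy, OpenCV 4.12 (cv2) and the standard library are available. Lean on these libraries where they do the work, as an engineer would, in place of code of your own. Each camera call takes 0.05 s, during which the arm holds its last target. There are 200 camera calls.

## Working session

There is one attempt and no reset: what is moved stays moved. The work goes in short steps, Python scripts to look and compute and a tool call to move; the robot and the scene stay as the last step left them, time stands still between calls to the robot, and variables do not carry over. Pictures are saved under pics/ and viewed, at most 14 in all, crops included, and the job is handed in when it is done.

Besides the shell and the picture viewer there is one more tool, called after ">>>" by a JSON object that holds its "api" and its "payload". jog_arm: Moves the arm, as the interface text tells. Its arguments: {"type":"object","properties":{"moves":{"type":"array"},"hand":{"type":"number"},"newtons":{"type":"number"}},"required":["moves"]}

```bash
ls; mkdir -p pics; cat > h.py <<'E'
import numpy as np, cv2
from scipy.spatial.transform import Rotation as R
from cell import arm
def snap(name, tag):
    im=arm.get_image(name); np.save(f'pics/{tag}.npy', im, allow_pickle=True)
    cv2.imwrite(f'pics/{tag}.png', im['color'][:,:,::-1]); return im
def load(tag): return np.load(f'pics/{tag}.npy', allow_pickle=True).item()
def ray(im,u,v):
    K=np.array([[im['fx'],0,im['cx']],[0,im['fy'],im['cy']],[0,0,1.]])
    d=cv2.undistortPoints(np.array([[[u,v]]],float),K,np.array([im['k1'],0,0,0.]))[0,0]
    Rm=R.from_rotvec(np.array(im['rvec'])).as_matrix(); o=-Rm.T@np.array(im['tvec'])
    return o, Rm.T@np.array([d[0],d[1],1.])
def atz(im,u,v,z):
    o,d=ray(im,u,v); return o+d*(z-o[2])/d[2]
def dep(im,u,v):
    o,d=ray(im,u,v); u,v=int(round(u)),int(round(v)); p=im['z_map'][v-1:v+2,u-1:u+2]; p=p[p>0]
    return o+d*np.median(p) if len(p) else None
def tri(im1,p1,im2,p2):
    o1,d1=ray(im1,*p1); o2,d2=ray(im2,*p2)
    A=np.stack([d1,-d2],1); s=np.linalg.lstsq(A,o2-o1,rcond=None)[0]
    a=o1+d1*s[0]; b=o2+d2*s[1]; return (a+b)/2, np.linalg.norm(a-b)
def proj(im,P):
    Rm=R.from_rotvec(np.array(im['rvec'])).as_matrix(); c=Rm@np.array(P)+np.array(im['tvec'])
    x,y=c[:2]/c[2]; f=1+im['k1']*(x*x+y*y); return im['fx']*x*f+im['cx'], im['fy']*y*f+im['cy']
def cloud(im):
    K=np.array([[im['fx'],0,im['cx']],[0,im['fy'],im['cy']],[0,0,1.]])
    v,u=np.mgrid[0:480,0:640]; uv=np.stack([u,v],-1).reshape(-1,1,2).astype(float)
    d=cv2.undistortPoints(uv,K,np.array([im['k1'],0,0,0.]))[:,0]
    c=np.c_[d,np.ones(len(d))]*im['z_map'].reshape(-1,1)
    Rm=R.from_rotvec(np.array(im['rvec'])).as_matrix()
    P=(c-np.array(im['tvec']))@Rm; P[im['z_map'].ravel()<=0]=np.nan
    return P.reshape(480,640,3)
E
python3 - <<'E'
from h import *
s=arm.observe(); print(s)
for n in ['scene','top','wrist']:
    im=snap(n,n+'0'); o,d=ray(im,320,240); print(n,im['fx'],im['k1'],o,d,(im['z_map']>0).mean())
E
```

```text
pics
{'clock': 0.0, 'joints': array([ 1.01641868,  0.4352004 ,  0.02496443,  1.5741242 , -0.01159773,
        1.13398965, -0.07513198]), 'dq': array([-0.00234529, -0.00091767,  0.00055903,  0.00050375,  0.00032861,
       -0.00011595, -0.00101168]), 'joint_efforts': array([ 1.12774435e-04, -6.67847013e+01,  9.85125303e-01, -3.14453852e+01,
       -6.03415235e-02,  4.30399377e-02,  1.72591394e-04]), 'position': array([ 0.27258486, -0.56186253,  0.23694841]), 'ee_rot': array([-3.06035378e+00, -7.03152385e-01,  7.68129822e-04]), 'force': array([1.49766248, 0.28677738, 0.18870401]), 'ft_torque': array([-0.01880244, -0.0088494 ,  0.00380655]), 'gripper_force': 0.0, 'width': 1.0006061505806514}
scene 619.6674232213328 0.0016220943612891723 [ 1.61340569 -0.25264052  1.05221178] [-0.76844362  0.13930469 -0.6246832 ] 0.9959212239583334
top 489.6288900954093 0.04024255407596907 [ 0.31107567 -0.04902904  1.09646897] [ 0.24909414  0.03602375 -0.96791762] 0.9959342447916667
wrist 344.992162750658 -0.011296614893200826 [ 0.34750846 -0.52458737  0.3833802 ] [-0.28363535 -0.13058002 -0.95001996] 0.996103515625
```

View pics/scene0.png

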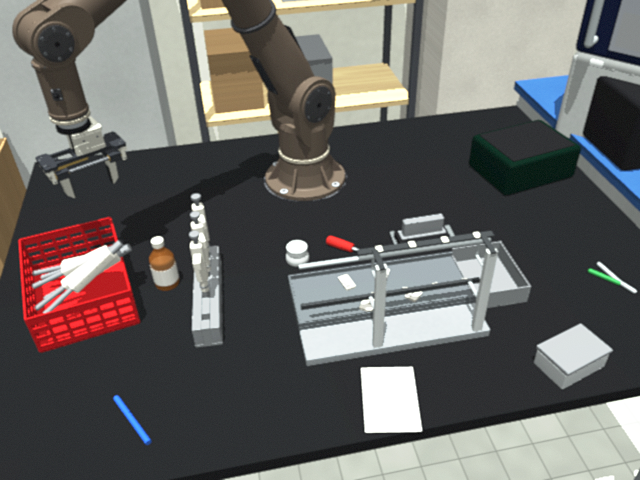

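View pics/top0.png

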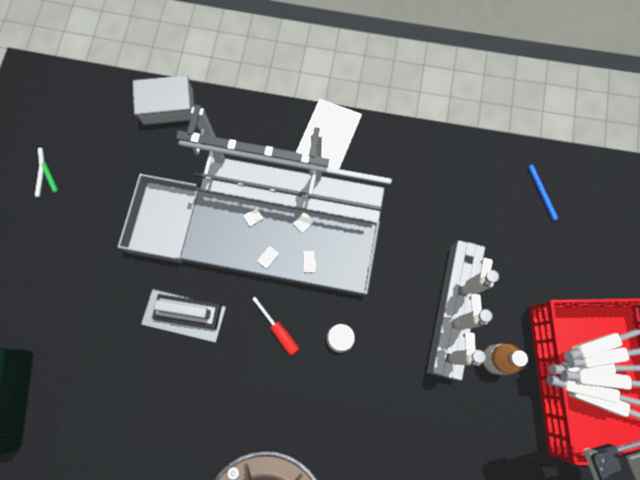

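The scene shows the stand in the middle, its open rail end to the robot's right and the tray to the left. The four shards in the top picture are near (254,217), (303,223), (268,257) and (309,261). The rack is at about (460,310) with three pipettes, and the socket near (468,258) is empty. The scraper is on its pad at (184,310).

```bash
python3 - <<'E'
from h import *
t=load('top0'); s=load('scene0')
for nm,im in (('top',t),('scene',s)):
    P=cloud(im).reshape(-1,3); m=np.isfinite(P).all(1)&(P[:,0]>.3)&(P[:,0]<.95)&(P[:,1]>-.25)&(P[:,1]<.45); Q=P[m]
    for lo,hi in ((.225,.24),(.244,.256),(.026,.032)):
        q=Q[(Q[:,2]>lo)&(Q[:,2]<hi)]
        if len(q)<20: continue
        c=np.median(q,0); w=np.ones(len(q),bool)
        r=cv2.minAreaRect((q[:,:2]*1000).astype(np.float32))
        l=cv2.fitLine(q[:,:2].astype(np.float32),cv2.DIST_HUBER,0,.001,.001).ravel()
        print(nm,lo,hi,len(q),'minrect',r,'line',l,np.median(q[:,2]))
    # bench noise
    b=Q[(abs(Q[:,2])<.006)]; print('bench',b[:,2].mean(),b[:,2].std())
def up(tag,name,box,k):
    c=cv2.imread(f'pics/{tag}.png'); x0,y0,x1,y1=box
    cv2.imwrite(f'pics/{name}.png',cv2.resize(c[y0:y1,x0:x1],None,fx=k,fy=k,interpolation=cv2.INTER_CUBIC))
up('top0','c1',(110,90,400,300),2.75)
up('top0','c2',(410,230,540,400),3.5)
E
```

```text
top 0.225 0.24 1168 minrect ((703.5103759765625, 77.35893249511719), (407.89239501953125, 71.05269622802734), 89.02825927734375) line [0.01420279 0.99989915 0.6737648  0.15923949] 0.23152836927456
top 0.244 0.256 1766 minrect ((708.5700073242188, 138.7440643310547), (291.3635559082031, 73.86222076416016), 89.24044036865234) line [0.03708044 0.9993123  0.68591636 0.17230704] 0.25115426999712376
top 0.026 0.032 10750 minrect ((622.7137451171875, 162.14093017578125), (589.4320068359375, 560.659912109375), 87.168701171875) line [ 0.04672407 -0.99890786  0.56135774  0.09778275] 0.029487054481604887
bench -2.742637511684817e-05 0.0022492866762103677
scene 0.225 0.24 889 minrect ((707.4395751953125, 75.43101501464844), (410.1032409667969, 75.44734191894531), 89.33193969726562) line [ 0.01467779  0.9998923   0.6771885  -0.01327137] 0.22992154478740395
scene 0.244 0.256 1204 minrect ((709.2844848632812, 135.34165954589844), (290.84814453125, 78.11398315429688), 89.36951446533203) line [0.0474371  0.99887425 0.68983215 0.16330704] 0.24990376968583528
scene 0.026 0.032 5363 minrect ((633.2521362304688, 161.9954071044922), (599.0514526367188, 552.4093017578125), 86.97134399414062) line [ 0.06268164 -0.9980336   0.56215763  0.08634073] 0.028746204032052365
bench -0.0011850927794272053 0.0022380277774858982
```

View pics/c1.png

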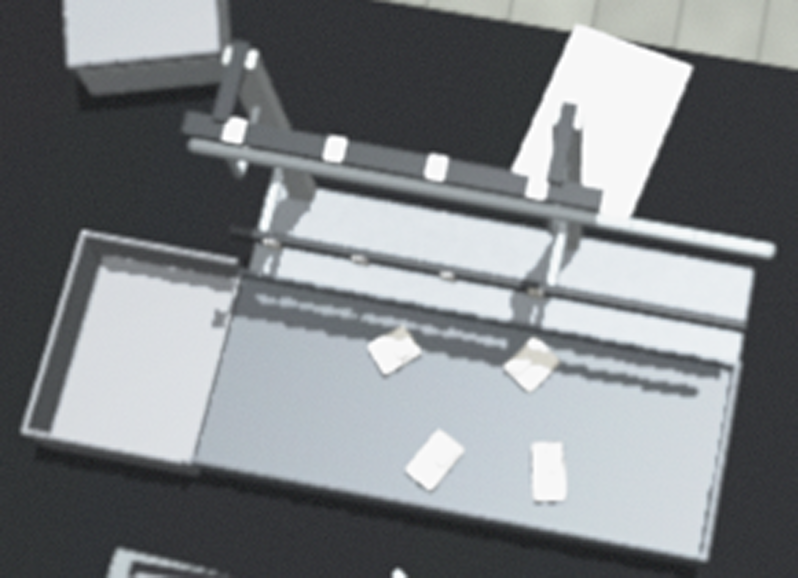

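View pics/c2.png

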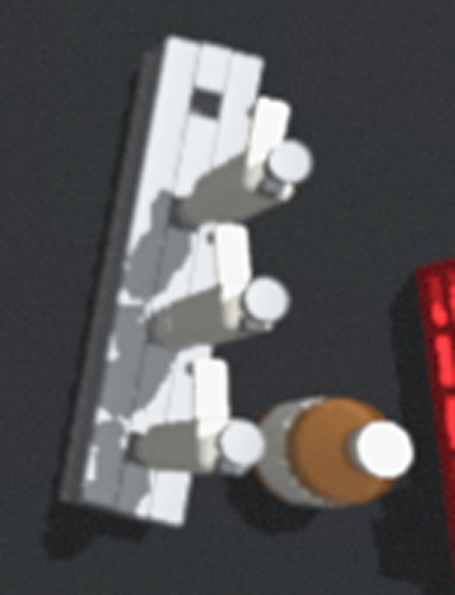

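```bash
python3 - <<'E'
from h import *
from scipy.optimize import least_squares
t=load('top0'); s=load('scene0')
f=lambda p:(110+p[0]/2.75-.3,90+p[1]/2.75-.3)
feats=[((775,250),(45,-195,228)),((190,145),(45,215,228)),((234,130),(51,180,251)),((336,149),(51,110,251)),((437,167),(51,40,251)),
 ((197,465),(-139,220,30)),((240,285),(19,220,30))]
def T(q,P):
    c,sn=np.cos(q[2]),np.sin(q[2]); x,y,z=np.array(P)/1000; return np.array([q[0]+c*x-sn*y,q[1]+sn*x+c*y,z])
r=lambda q:np.concatenate([np.subtract(proj(t,T(q,P)),f(p)) for p,P in feats])
S=least_squares(r,[.65,.1,0]).x; print('stand',S,r(S).round(1))
Q=cloud(t).reshape(-1,3);
def loc(P): 
    c,sn=np.cos(S[2]),np.sin(S[2]); d=P[:,:2]-S[:2]; return np.c_[d@[c,sn],d@[-sn,c],P[:,2]]
for im in (t,s):
    L=loc(cloud(im).reshape(-1,3)); m=(L[:,2]>.226)&(L[:,2]<.236)&(abs(L[:,0]-.045)<.02)&(L[:,1]<-.08)&(L[:,1]>-.25)
    for a,b in ((-.19,-.15),(-.12,-.08)):
        k=m&(L[:,1]>a)&(L[:,1]<b); print('rail x',np.median(L[k],0)*1000)
    print('rail ymin',L[m,1].min()*1000)
    m=(L[:,2]>.245)&(L[:,2]<.256)&(abs(L[:,0]-.051)<.03); print('guard',L[m].mean(0)*1000,np.percentile(L[m,1],[1,99])*1000,np.percentile(L[m,0],[1,99])*1000)
    m=(L[:,2]>.036)&(L[:,2]<.05)&(L[:,0]<.025)&(L[:,0]>-.135)&(L[:,1]>-.19)&(L[:,1]<.21); 
    print('shard pts', m.sum())
g=lambda p:(410+p[0]/3.5-.3,230+p[1]/3.5-.3)
for p in ((290,163),(265,301),(242,445)): print('cap',atz(t,*g(p),.238),dep(t,*g(p)))
print('sock',atz(t,*g((206,102)),.056))
P=cloud(t).reshape(-1,3); P2=cloud(s).reshape(-1,3)
for nm,Pq in (('t',P),('s',P2)):
  m=(Pq[:,2]>.051)&(Pq[:,2]<.061)&(Pq[:,0]>.3)&(Pq[:,0]<.75)&(Pq[:,1]<-.15)&(Pq[:,1]>-.42); print('rack',cv2.minAreaRect((Pq[m][:,:2]*1000).astype(np.float32)))
  m=(Pq[:,2]>.064)&(Pq[:,2]<.076)&(Pq[:,0]>.3)&(Pq[:,0]<.55)&(Pq[:,1]<.4)&(Pq[:,1]>.08); print('ridge',cv2.minAreaRect((Pq[m][:,:2]*1000).astype(np.float32)),np.median(Pq[m][:,2]))
for p in ((254,217),(303,223),(268,257),(309,261)):
    w=atz(t,*p,.04); print('shard',p,w,loc(w[None])*1000)
print(arm.observe()['clock'])
E
```

```text
stand [0.62909353 0.0671249  0.00087363] [-0.5 -0.8  0.3  0.9  0.1  1.2 -0.2  0.7 -0.1  0.5 -0.4 -1.   0.7 -1.7]
rail x [  41.47949808 -169.01143687  231.57727488]
rail x [ 42.06780978 -99.47082085 231.71746248]
rail ymin -193.22245595374085
guard [ 52.8305928   70.86812515 251.03816831] [-71.04830217 212.4312368 ] [42.48818712 77.99103152]
shard pts 1139
rail x [  46.60534141 -170.42021979  229.75082248]
rail x [ 47.96516445 -99.8515649  230.33950286]
rail ymin -196.4270346406068
guard [ 55.93899377  66.39243719 249.75076811] [-73.48313073 209.7980029 ] [42.45353503 79.26526098]
shard pts 523
cap [ 0.52160193 -0.33006012  0.238     ] [ 0.52155714 -0.33000033  0.23818263]
cap [ 0.44981568 -0.32438025  0.238     ] [ 0.44997529 -0.32469703  0.23701237]
cap [ 0.37815608 -0.3199923   0.238     ] [ 0.37808522 -0.31970608  0.23890681]
sock [ 0.59522985 -0.33511393  0.056     ]
rack ((485.7171630859375, -361.9402770996094), (129.52880859375, 291.91937255859375), 86.19385528564453)
ridge ((377.38348388671875, 249.68177795410156), (22.378814697265625, 111.20034790039062), 0.7143091559410095) 0.07285346179836458
rack ((489.1460876464844, -361.16998291015625), (125.24150085449219, 294.19287109375), 86.4361801147461)
ridge ((381.2431945800781, 246.2892608642578), (112.23370361328125, 29.313318252563477), 89.71849822998047) 0.07070161072366689
shard (254, 217) [0.60884854 0.1459519  0.04      ] [[-20.17611664  78.84464743  40.        ]]
shard (303, 223) [0.61492593 0.03488877 0.04      ] [[-14.19575479 -32.22374041  40.        ]]
shard (268, 257) [0.52413396 0.09633786 0.04      ] [[-104.93400463   29.30464371   40.        ]]
shard (309, 261) [0.53150362 0.00565559 0.04      ] [[-97.64357121 -61.38403476  40.        ]]
0.15
```

```bash
python3 - <<'E'
from h import *
t=load('top0'); s=load('scene0')
ax=[(.5216,-.3301),(.4498,-.3244),(.3782,-.3200)]
for a in ax:
    for nm,im in (('top',t),('scene',s)):
        P=cloud(im).reshape(-1,3); d=P[:,:2]-a; r=np.hypot(*d.T)
        b=(P[:,2]>.078)&(P[:,2]<.102)&(r<.034); h=(P[:,2]>.182)&(P[:,2]<.194)&(r<.055)&(r>.016)&(abs(d[:,1])<.03)
        hh=(P[:,2]>.12)&(P[:,2]<.17)&(r<.03)
        o=-R.from_rotvec(np.array(im['rvec'])).as_matrix().T@np.array(im['tvec']); v=np.array(a)-o[:2]; n=np.array([-v[1],v[0]])/np.hypot(*v)
        if b.sum()>5: e=d[b]@n*1000; print(nm,'barrel',b.sum(),np.percentile(e,[2,98]).round(1),np.ptp(np.percentile(e,[2,98])).round(1), 'handle',np.percentile(d[hh]@n*1000,[2,98]).round(1))
        if h.sum()>5: m=(d[h]).mean(0); print('  hook',h.sum(),m*1000,np.arctan2(m[1],m[0]),np.median(P[h][:,2]))
c=cv2.imread('pics/scene0.png')[180:350,150:240]; cv2.imwrite('pics/c3.png',cv2.resize(c,None,fx=3.5,fy=3.5,interpolation=cv2.INTER_CUBIC))
E
```

```text
top barrel 23 [-8.9 10.1] 19.0 handle [-14.8  16.1]
  hook 237 [-7.54128226  4.91752773] 2.563755827595222 0.1902820795581239
scene barrel 66 [-7.1 11.2] 18.3 handle [-12.2  14.7]
  hook 148 [11.44993207  0.65519656] 0.057160411587051825 0.18895538402466439
top barrel 48 [-13.5  12.4] 25.9 handle [-13.   14.3]
  hook 274 [-6.84226758  6.93453259] 2.349497460608971 0.19038654462192126
scene barrel 30 [-10.4  -2.6] 7.9 handle [-11.   -2.5]
  hook 86 [2.53300329 6.7832496 ] 1.213411293638771 0.18896464052513687
top barrel 17 [-4.2  8.1] 12.3 handle [-11.1  14. ]
  hook 157 [28.42094298  4.86803459] 0.16963720408790392 0.19038602038953076
scene barrel 14 [-7.9 -3.2] 4.7 handle [-11.1  -3.5]
  hook 38 [33.91402435  4.9816404 ] 0.14584727418995072 0.1889455185760976
```

View pics/c3.png

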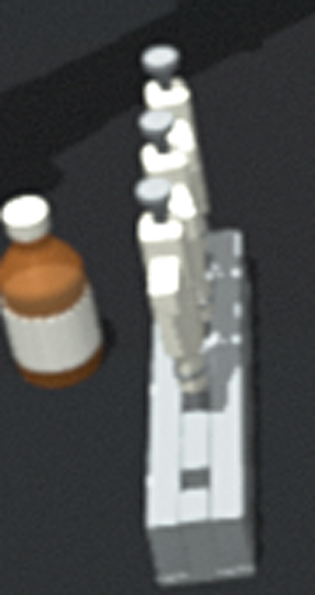

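```bash
python3 - <<'E'
from h import *
w=load('wrist0')
for a in [(.5216,-.3301),(.4498,-.3244),(.3782,-.3200)]: print([np.round(proj(w,(*a,z))) for z in (.056,.09,.15,.238)])
E
cp pics/wrist0.png pics/w0.png
```

```text
[array([ 182., -231.]), array([ 161., -284.]), array([ 104., -429.]), array([ -85., -894.])]
[array([ 143., -121.]), array([ 118., -156.]), array([  52., -247.]), array([-179., -560.])]
[array([111., -24.]), array([ 84., -44.]), array([ 13., -94.]), array([-218., -257.])]
```

View pics/wrist0.png

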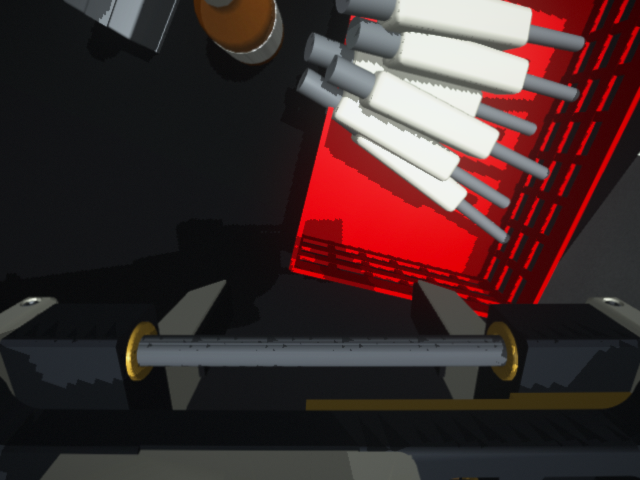

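The wrist picture mostly shows the crate and the gripper, with only the rack's corner and the bottle at the top left. I'll move to a side view of the pipettes from their +y side.

```bash
cat >> h.py <<'E'
def pose():
    s=arm.observe(); M=R.from_rotvec(s['ee_rot']).as_matrix(); return s['position'],M,np.arctan2(M[1,0],M[0,0])
def row(x,y,z,psi=None):
    p,M,y0=pose(); d=M.T@(np.array([x,y,z])-p); sp=0 if psi is None else -((psi-y0+np.pi)%(2*np.pi)-np.pi)
    print('row',d.round(4),round(sp,4))
E
python3 - <<'E'
from h import *
print(pose()); row(.273,-.562,.36); row(.484,-.1,.36,2.0); row(.484,-.1,.27,3.14)
E
```

```text
(array([ 0.27264007, -0.56199297,  0.23713404]), array([[ 8.99673452e-01,  4.36562974e-01, -6.69655645e-04],
       [ 4.36563458e-01, -8.99672902e-01,  1.00835053e-03],
       [-1.62262531e-04, -1.19953339e-03, -9.99999267e-01]]), np.float64(0.4517753578656715))
row [ 0.0003  0.     -0.1229] 0
row [ 0.3918 -0.3235 -0.1225] -1.5482
row [ 0.3918 -0.3234 -0.0325] -2.6882
```

>>> {"api": "jog_arm", "payload": {"moves": [[0,0,-0.06,0],[0,0,-0.122,0],[0.1,-0.08,-0.122,-0.3],[0.392,-0.3235,-0.122,-1.55],[0.392,-0.3235,-0.122,-1.55],[0.392,-0.3235,-0.122,-1.55],[0.392,-0.3235,-0.122,-1.55],[0.392,-0.3235,-0.122,-1.55],[0.392,-0.3235,-0.122,-1.55],[0.392,-0.3235,-0.122,-1.55],[0.392,-0.3235,-0.122,-1.55],[0.392,-0.3235,-0.0325,-2.688],[0.392,-0.3235,-0.0325,-2.688],[0.392,-0.3235,-0.0325,-2.688],[0.392,-0.3235,-0.0325,-2.688],[0.392,-0.3235,-0.0325,-2.688],[0.392,-0.3235,-0.0325,-2.688],[0.392,-0.3235,-0.0325,-2.688]]}}

```text
clock: 2.4
position: [0.4839, -0.1011, 0.27]
ee_rot: [-0.006, -3.141, 0.0]
force: [-1.1, -1.0, 0.1]
width: 1.001
gripper_force: 0.0
```

```bash
python3 - <<'E'
from h import *
print(pose(),arm.observe()['joints'].round(2)); w=snap('wrist','w1'); snap('top','top1'); 
for a in [(.5216,-.3301),(.4498,-.3244),(.3782,-.3200)]: print([np.round(proj(w,(*a,z))) for z in (.056,.09,.15,.238)])
E
```

```text
(array([ 0.48392626, -0.10111325,  0.26995576]), array([[-9.99991517e-01,  4.06766077e-03, -6.48671195e-04],
       [ 4.06774959e-03,  9.99991717e-01, -1.35667777e-04],
       [ 6.48113972e-04, -1.38305258e-04, -9.99999780e-01]]), np.float64(3.1375248919259793)) [ 0.64  0.27 -0.67  1.79  0.18  1.14  1.48]
[array([114., 244.]), array([ 95., 255.]), array([ 51., 280.]), array([-55., 341.])]
[array([107., 179.]), array([ 85., 184.]), array([ 36., 196.]), array([-89., 227.])]
[array([ 97., 106.]), array([ 74., 104.]), array([17., 99.]), array([-133.,   85.])]
```

View pics/w1.png

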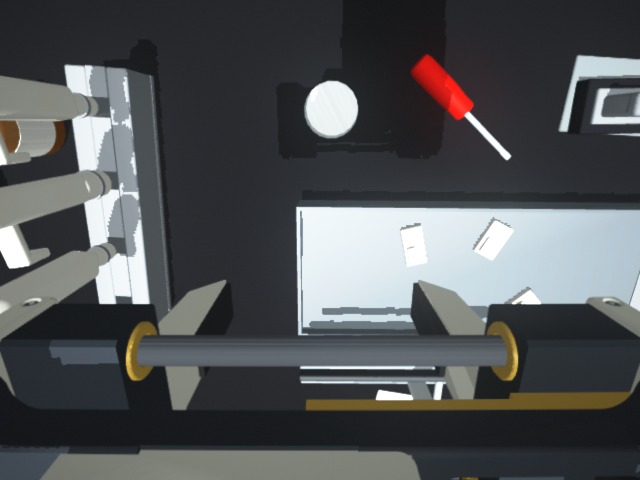

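The side view shows the rack at the left, with its pipettes at rows ~105, ~190 and ~260. I need an enlarged crop to judge the barrel widths.

```bash
python3 - <<'E'
from h import *
c=cv2.imread('pics/w1.png')[70:310,0:170]; c=np.clip(c.astype(float)*.8,0,255).astype(np.uint8)
cv2.imwrite('pics/c4.png',cv2.resize(c,None,fx=2.5,fy=2.5,interpolation=cv2.INTER_CUBIC))
im=load('w1')
for a in [(.5216,-.3301),(.4498,-.3244),(.3782,-.3200)]:
    P=cloud(im).reshape(-1,3); d=P[:,:2]-a
    for z in (.066,.078,.09,.102,.115,.13): 
        m=(abs(P[:,2]-z)<.005)&(np.hypot(*d.T)<.035)
        if m.sum()>3: print(z,m.sum(),np.percentile(d[m,0]*1000,[1,50,99]).round(1),np.percentile(d[m,1]*1000,99).round(1))
    print()
E
```

```text
0.066 86 [-7.3 -3.   6.5] 10.3
0.078 110 [-8.4 -3.5  7.8] 11.8
0.09 175 [-9.8 -3.9 10.6] 12.8
0.102 54 [-8.9 -0.9  6.8] 12.0
0.115 256 [-12.6  -5.6  13.2] 16.0
0.13 305 [-12.8  -5.8  13.2] 15.9

0.066 14 [-6.1 -2.7  3.7] 8.9
0.078 150 [-12.6  -2.6  11.4] 14.8
0.09 267 [-14.   -2.9  14.9] 16.1
0.102 184 [-12.5  -2.6  11.1] 14.7
0.115 224 [-13.4  -1.4  11.7] 15.5
0.13 266 [-13.2  -2.8  11.7] 15.6

0.066 88 [-6.6  2.1  8.6] 9.3
0.078 114 [-7.6  1.1  9.8] 11.8
0.09 218 [-9.9  1.1 11. ] 12.6
0.102 72 [-6.9  0.1  8. ] 13.3
0.115 296 [-12.7   1.5  14. ] 15.9
0.13 351 [-12.6   2.1  14.3] 15.6
```

View pics/c4.png

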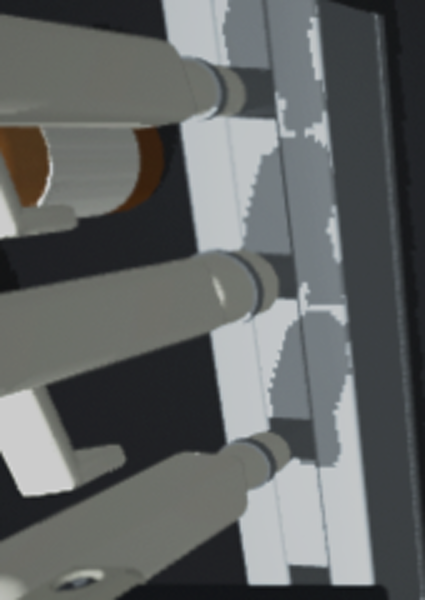

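Barrels measure 20, 28 and 20 mm: slim at x=.52, medium at .45 and slim at .378. The fat one is missing. Scraper next.

```bash
python3 - <<'E'
from h import *
row(.379,.248,.22,np.pi/2)
E
```

```text
row [0.1075 0.3481 0.0501] 1.5639
```

>>> {"api": "jog_arm", "payload": {"moves": [[0.1075,0.348,0.05,1.564],[0.1075,0.348,0.05,1.564],[0.1075,0.348,0.05,1.564],[0.1075,0.348,0.05,1.564],[0.1075,0.348,0.05,1.564],[0.1075,0.348,0.05,1.564],[0.1075,0.348,0.05,1.564],[0.1075,0.348,0.05,1.564],[0.1075,0.348,0.05,1.564],[0.1075,0.348,0.05,1.564],[0.1075,0.348,0.05,1.564],[0.1075,0.348,0.05,1.564]]}}

```text
clock: 4.0
position: [0.3775, 0.248, 0.2202]
ee_rot: [2.216, 2.227, 0.0]
force: [0.3, 0.3, -0.0]
width: 0.995
gripper_force: 0.0
```

```bash
python3 - <<'E'
from h import *
p,M,psi=pose(); print(p,psi); w=snap('wrist','w2'); t=snap('top','top2')
for nm,im in (('w',w),('t',t)):
    P=cloud(im).reshape(-1,3); near=(abs(P[:,0]-.379)<.08)&(abs(P[:,1]-.248)<.13)
    for lo,hi in ((.063,.078),(.018,.03),(.002,.008)):
        q=P[near&(P[:,2]>lo)&(P[:,2]<hi)]; print(nm,lo,len(q),cv2.minAreaRect((q[:,:2]*1000).astype(np.float32)),np.median(q[:,2]), np.percentile(q,[1,99],axis=0).round(4).tolist())
E
```

```text
[0.37754745 0.24797356 0.22024949] 1.5756346366447485
w 0.063 2910 ((377.2153015136719, 251.84796142578125), (21.525480270385742, 108.69682312011719), 0.8040087223052979) 0.07306422010935652 [[0.3666, 0.1994, 0.069], [0.3882, 0.3056, 0.0749]]
w 0.018 3605 ((377.5207824707031, 251.43115234375), (56.15766906738281, 139.58863830566406), 0.8872461318969727) 0.025412763615582316 [[0.3495, 0.1834, 0.023], [0.4053, 0.321, 0.03]]
w 0.002 4318 ((385.173583984375, 246.4614715576172), (196.24754333496094, 114.45320892333984), 87.26420593261719) 0.003346769081392234 [[0.327, 0.1799, 0.0021], [0.4107, 0.3451, 0.0051]]
t 0.063 512 ((377.3407897949219, 248.76678466796875), (22.17809295654297, 109.7676773071289), 0.8262800574302673) 0.07300539261842479 [[0.3663, 0.1945, 0.0642], [0.3883, 0.3018, 0.0776]]
t 0.018 798 ((377.2443542480469, 249.2838134765625), (55.9596061706543, 141.5217742919922), 0.8864649534225464) 0.025834321268648233 [[0.3496, 0.1793, 0.0207], [0.4049, 0.3182, 0.0299]]
t 0.002 1017 ((378.99127197265625, 237.62530517578125), (237.99888610839844, 159.1282958984375), 89.94541931152344) 0.0033632691578093757 [[0.3027, 0.1202, 0.002], [0.4569, 0.3268, 0.0072]]
```

View pics/w2.png

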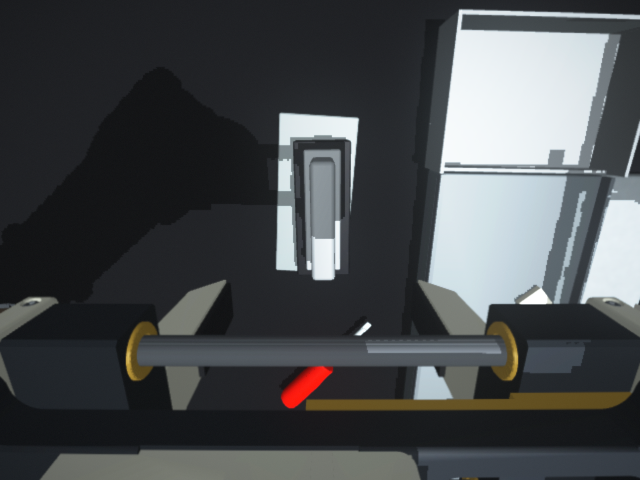

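The scraper stands on its pad at (322,215) in this wrist picture. The pad corners are near (279,113), (357,118), (351,272) and (277,270).

```bash
python3 - <<'E'
from h import *
w=load('w2'); t=load('top0')
from h import *
def padfit(im,c0):
    g=im['color'].astype(int); P=cloud(im)
    m=(np.isfinite(P).all(2))&(P[...,2]<.012)&(g.min(2)>90)&(abs(P[...,0]-.377)<.06)&(abs(P[...,1]-.25)<.11)
    vs,us=np.nonzero(m); q=np.array([atz(im,u,v,.004)[:2] for u,v in zip(us,vs)]); return cv2.minAreaRect((q*1000).astype(np.float32)),len(q)
print(padfit(w,0)); print(padfit(t,0))
print([atz(w,*c,.004).round(4)[:2] for c in ((279,113),(357,118),(351,272),(277,270))])
print([atz(t,*c,.004).round(4)[:2] for c in ((153,290),(226,304),(218,341),(142,329))])
row(.3774,.2505,.065,1.5855); row(.3774,.2505,.059,1.5855)
E
```

```text
(((368.6076354980469, 256.61419677734375), (176.66619873046875, 79.03858947753906), 86.71350860595703), 4466)
(((369.0946350097656, 258.36199951171875), (172.36331176757812, 82.25785064697266), 86.8255844116211), 1185)
[array([0.3341, 0.346 ]), array([0.4115, 0.3417]), array([0.4107, 0.1757]), array([0.3264, 0.1777])]
[array([0.4115, 0.338 ]), array([0.4097, 0.1714]), array([0.3278, 0.1703]), array([0.324 , 0.3391])]
row [ 2.600e-03 -1.000e-04  1.552e-01] -0.0099
row [ 2.600e-03 -1.000e-04  1.612e-01] -0.0099
```

>>> {"api": "jog_arm", "payload": {"moves": [[0.0026,0,0.06,-0.01],[0.0026,0,0.12,-0.01],[0.0026,0,0.15,-0.01],[0.0026,0,0.165,-0.01],[0.0026,0,0.175,-0.01],[0.0026,0,0.175,-0.01]]}}

```text
clock: 4.85
position: [0.3778, 0.2509, 0.0455]
ee_rot: [2.205, 2.238, 0.001]
force: [0.1, 0.8, -0.1]
width: 0.998
gripper_force: 0.0
```

>>> {"api": "jog_arm", "payload": {"moves": [[0,0,0,0],[0,0,0,0],[0,0,0,0],[0,0,0,0],[0,0,0,0],[0,0,0,0],[0,0,0,0],[0,0,0,0]], "hand": 0.005, "newtons": 45}}

```text
clock: 5.85
position: [0.3775, 0.2507, 0.0452]
ee_rot: [2.205, 2.238, 0.0]
force: [-0.1, 0.1, -0.4]
width: 0.237
gripper_force: 45.0
```

>>> {"api": "jog_arm", "payload": {"moves": [[0,0,-0.02,0],[0,0,-0.05,0],[0,0,-0.09,0],[0,0,-0.09,0]]}}

```text
clock: 6.35
position: [0.3787, 0.2517, 0.1374]
ee_rot: [2.204, 2.237, 0.007]
force: [-0.5, 0.2, -1.6]
width: 0.237
gripper_force: 45.0
```

```bash
python3 - <<'E'
from h import *
S=np.array([.6291,.0671,0.0])
for tag in ('top0','scene0','w1','w2'):
    im=load(tag); P=cloud(im).reshape(-1,3); L=P-[S[0],S[1],0]
    L=L[np.isfinite(L).all(1)]
    def line(nm,m,ax=0):
        if m.sum()<30: return
        a,b=(1,0) if ax==0 else (0,1)
        x,y=L[m][:,a],L[m][:,b]; k=np.ones(len(x),bool)
        for _ in range(5):
            p=np.polyfit(x[k],y[k],1); r=y-np.polyval(p,x); k=abs(r)<max(2*r[k].std(),.0015)
        print(tag,nm,k.sum(),'slope',p[0].round(4),'at0',(p[1]*1000).round(1),'range',(np.percentile(x[k],[1,99])*1000).round(0))
    line('rail',(L[:,2]>.2265)&(L[:,2]<.236)&(abs(L[:,0]-.045)<.012))
    line('frontlip',(L[:,2]>.037)&(L[:,2]<.047)&(abs(L[:,0]+.141)<.012)&(abs(L[:,1]-.01)<.19))
    line('endlip',(L[:,2]>.037)&(L[:,2]<.047)&(abs(L[:,1]+.198)<.012)&(abs(L[:,0]+.06)<.07),1)
    line('restbar',(L[:,2]>.104)&(L[:,2]<.114)&(abs(L[:,0]-.033)<.02))
    line('trayfar',(L[:,2]>.044)&(L[:,2]<.056)&(abs(L[:,1]-.351)<.015)&(abs(L[:,0]+.06)<.07),1)
    line('trayfront',(L[:,2]>.044)&(L[:,2]<.056)&(abs(L[:,0]+.146)<.012)&(abs(L[:,1]-.287)<.05))
E
```

```text
top0 rail 1013 slope 0.0113 at0 43.5 range [-189.  210.]
top0 frontlip 359 slope 0.0067 at0 -141.8 range [-173.  197.]
top0 endlip 121 slope -0.0095 at0 -195.7 range [-128.    9.]
top0 restbar 753 slope 0.0116 at0 31.3 range [-188.  209.]
top0 trayfar 137 slope -0.0128 at0 351.0 range [-129.    8.]
top0 trayfront 86 slope 0.027 at0 -151.0 range [238. 337.]
scene0 rail 603 slope 0.0131 at0 49.2 range [-193.  195.]
scene0 frontlip 271 slope 0.012 at0 -138.1 range [-177.  194.]
scene0 endlip 70 slope -0.0134 at0 -198.8 range [-127.    8.]
scene0 restbar 503 slope 0.0126 at0 35.2 range [-192.  207.]
scene0 trayfar 80 slope -0.0063 at0 349.0 range [-127.    8.]
scene0 trayfront 47 slope 0.0243 at0 -147.3 range [238. 333.]
w1 frontlip 1428 slope 0.0109 at0 -142.3 range [-177.  186.]
w1 endlip 388 slope -0.0134 at0 -195.1 range [-128.    8.]
w1 restbar 1068 slope 0.0149 at0 30.1 range [-191.  -38.]
w2 frontlip 591 slope 0.011 at0 -141.8 range [-34. 199.]
w2 trayfar 1004 slope -0.0104 at0 352.8 range [-129.    4.]
w2 trayfront 646 slope 0.0044 at0 -144.5 range [238. 336.]
```

```bash
cat >> h.py <<'E'
S=(.6293,.0676,-.0118)
def st(x,y):
    c,s=np.cos(S[2]),np.sin(S[2]); x,y=x/1000,y/1000; return S[0]+c*x-s*y, S[1]+s*x+c*y
def ist(P):
    c,s=np.cos(S[2]),np.sin(S[2]); d=np.asarray(P)[...,:2]-S[:2]; return np.stack([d@[c,s],d@[-s,c]],-1)*1000
E
python3 - <<'E'
from h import *
row(*st(-60,-150),.16,np.pi-.0118)
E
```

```text
row [-0.336   0.1841 -0.0227] -1.5444
```

>>> {"api": "jog_arm", "payload": {"moves": [[0,0,-0.022,0],[-0.1,0.06,-0.022,-0.2],[-0.336,0.184,-0.022,-1.544],[-0.336,0.184,-0.022,-1.544],[-0.336,0.184,-0.022,-1.544],[-0.336,0.184,-0.022,-1.544],[-0.336,0.184,-0.022,-1.544],[-0.336,0.184,-0.022,-1.544],[-0.336,0.184,-0.022,-1.544],[-0.336,0.184,-0.022,-1.544],[-0.336,0.184,-0.022,-1.544],[-0.336,0.184,-0.022,-1.544],[-0.336,0.184,-0.022,-1.544]]}}

```text
clock: 7.98
position: [0.5663, -0.0824, 0.157]
ee_rot: [-0.02, -3.141, 0.0]
force: [-0.4, 0.5, -2.2]
width: 0.236
gripper_force: 45.0
```

```bash
cat >> h.py <<'E'
def shards(im):
    P=cloud(im); g=im['color'].astype(int); L=ist(P); z=P[...,2]
    m=np.isfinite(z)&(z>.034)&(z<.055)&(L[...,0]>-136)&(L[...,0]<15)&(L[...,1]>-190)&(L[...,1]<235)&(g.min(2)>150)
    n,lab,stt,_=cv2.connectedComponentsWithStats(m.astype(np.uint8))
    return [(L[lab==i].mean(0).round(0), L[lab==i].min(0).round(0),L[lab==i].max(0).round(0),int(stt[i,4])) for i in range(1,n) if stt[i,4]>12]
E
python3 - <<'E'
from h import *
p,M,psi=pose(); print(p,psi,ist(p)); w=snap('wrist','w3'); t=snap('top','top3')
print(*shards(t),sep='\n'); print('w',*shards(w),sep='\n')
row(*st(-60,-150),.0723,np.pi-.0118)
E
```

```text
[ 0.56634743 -0.0823931   0.1570059 ] 3.1285664590687645 [ -61.17830671 -150.72548394]
(array([-20.,  81.]), array([-39.,  61.]), array([  1., 102.]), 179)
(array([-12., -28.]), array([-31., -39.]), array([ 10., -11.]), 152)
(array([-104.,   29.]), array([-127.,   10.]), array([-80.,  50.]), 225)
(array([-97., -63.]), array([-120.,  -78.]), array([-73., -48.]), 215)
w
(array([-106.,   28.]), array([-129.,    9.]), array([-81.,  51.]), 1888)
(array([-98., -62.]), array([-122.,  -78.]), array([-73., -45.]), 1849)
(array([-22.,  80.]), array([-42.,  61.]), array([  0., 103.]), 1276)
(array([-15., -31.]), array([-34., -52.]), array([ 2., -9.]), 1225)
row [-0.0011  0.0008  0.0849] -0.0007
```

View pics/w3.png

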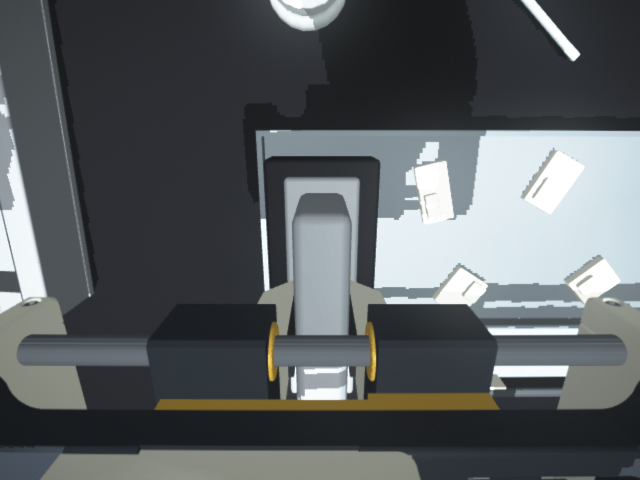

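The scraper is held above the plate's -y end, at (322,220). All four shards are in view at (434,192), (553,182), (461,288) and (592,280), all ahead of it. Lowering.

>>> {"api": "jog_arm", "payload": {"moves": [[-0.001,0.001,0.05,0],[-0.001,0.001,0.075,0],[-0.001,0.001,0.082,0],[-0.001,0.001,0.084,0],[-0.001,0.001,0.084,0]]}}

```text
clock: 8.7
position: [0.5682, -0.0815, 0.0743]
ee_rot: [0.019, 3.14, -0.0]
force: [-0.4, 0.7, -2.3]
width: 0.239
gripper_force: 45.0
```

>>> {"api": "jog_arm", "payload": {"moves": [[0,0,0.001,0],[0,0,0.001,0],[0,0,0.001,0]]}}

```text
clock: 9.07
position: [0.5675, -0.0817, 0.0724]
ee_rot: [0.019, 3.141, -0.0]
force: [0.1, 0.1, -2.8]
width: 0.24
gripper_force: 45.0
```

>>> {"api": "jog_arm", "payload": {"moves": [[0,0,0.001,0],[0,0,0.001,0],[0,0,0.001,0]]}}

```text
clock: 9.45
position: [0.5676, -0.0816, 0.0713]
ee_rot: [0.019, 3.141, -0.0]
force: [0.3, 0.6, -0.3]
width: 0.237
gripper_force: 45.0
```

>>> {"api": "jog_arm", "payload": {"moves": [[0,0.012,0,0],[0,0.024,0,0],[0,0.036,0,0],[0,0.048,0,0],[0,0.06,0,0],[0,0.072,0,0],[0,0.084,0,0],[0,0.096,0,0],[0,0.108,0,0],[0,0.12,0,0],[0,0.132,0,0],[0,0.144,0,0],[0,0.156,0,0],[0,0.168,0,0],[0,0.18,0,0],[0,0.192,0,0],[0,0.204,0,0],[0,0.204,0,0]]}}

```text
clock: 11.7
position: [0.5696, 0.1252, 0.0714]
ee_rot: [0.015, 3.141, 0.004]
force: [-0.1, 2.0, 2.6]
width: 0.24
gripper_force: 45.0
```

```bash
python3 - <<'E'
from h import *
p,M,psi=pose(); print(p,psi,ist(p)); w=snap('wrist','w4'); t=snap('top','top4')
print(*shards(t),sep='\n'); print('w',*shards(w),sep='\n')
E
```

```text
[0.56958959 0.12519759 0.07135082] 3.1321639218844775 [-60.38589139  56.88901202]
(array([-35., 142.]), array([-44., 129.]), array([-22., 152.]), 49)
(array([-106.,  111.]), array([-134.,   84.]), array([-76., 137.]), 403)
w
(array([-105.,  112.]), array([-133.,   86.]), array([-72., 137.]), 7261)
(array([-33., 156.]), array([-35., 154.]), array([-30., 158.]), 21)
```

View pics/w4.png

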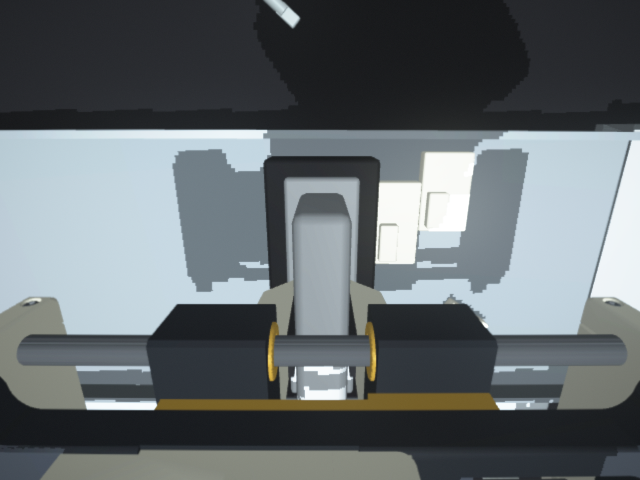

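The shards at (398,222) and (446,190) are being pushed ahead of the scraper's face, and the others are under the gripper near (465,310). Continuing to past the edge.

>>> {"api": "jog_arm", "payload": {"moves": [[0,0.012,0,0],[0,0.024,0,0],[0,0.036,0,0],[0,0.048,0,0],[0,0.06,0,0],[0,0.072,0,0],[0,0.084,0,0],[0,0.096,0,0],[0,0.108,0,0],[0,0.12,0,0],[0,0.132,0,0],[0,0.144,0,0],[0,0.148,0,0],[0,0.148,0,0],[0,0.148,0,0]]}}

```text
clock: 13.68
position: [0.5719, 0.2698, 0.0713]
ee_rot: [0.02, 3.141, -0.001]
force: [0.3, -0.9, 4.1]
width: 0.238
gripper_force: 45.0
```

```bash
cat >> h.py <<'E'
def tray(im):
    P=cloud(im); g=im['color'].astype(int); L=ist(P); z=P[...,2]
    m=np.isfinite(z)&(z>.009)&(z<.045)&(L[...,0]>-140)&(L[...,0]<20)&(L[...,1]>227)&(L[...,1]<345)&(g.min(2)>100)
    n,lab,stt,_=cv2.connectedComponentsWithStats(m.astype(np.uint8))
    return [(L[lab==i].mean(0).round(0), L[lab==i].min(0).round(0),L[lab==i].max(0).round(0),z[lab==i].max().round(3),int(stt[i,4])) for i in range(1,n) if stt[i,4]>12]
E
python3 - <<'E'
from h import *
p,M,psi=pose(); print(p,psi,ist(p)); w=snap('wrist','w5'); t=snap('top','top5')
print(*shards(t),sep='\n'); print('tray',*tray(t),sep='\n')
a=cv2.resize(cv2.imread('pics/top5.png')[160:300,100:400],None,fx=2.6,fy=2.6,interpolation=cv2.INTER_CUBIC)
cv2.imwrite('pics/c5.png',a)
E
```

```text
[0.57193712 0.26975582 0.07130777] 3.1289885546399545 [-59.74427126 201.46488289]

tray
(array([-119.,  249.]), array([-135.,  234.]), array([-99., 261.]), np.float64(0.041), 142)
```

View pics/c5.png

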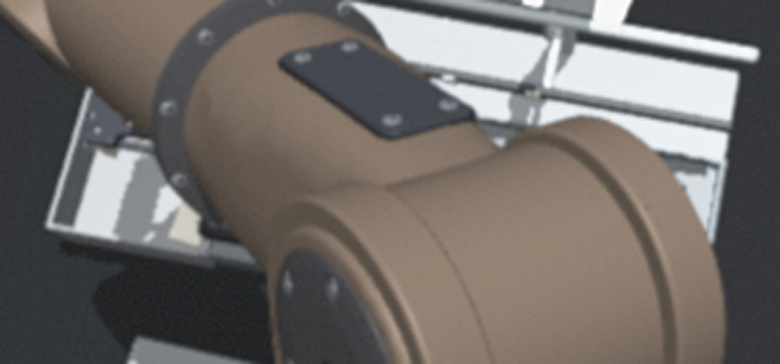

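The arm hides most of the plate, and one shard is visible in the tray at (188,225). I'll lift the scraper and check the rest with depth code.

>>> {"api": "jog_arm", "payload": {"moves": [[0,0,-0.03,0],[0,0,-0.09,0],[0,0,-0.15,0],[0,0,-0.15,0],[0,0,-0.15,0]]}}

```text
clock: 14.4
position: [0.5713, 0.2694, 0.2199]
ee_rot: [-0.02, -3.14, 0.002]
force: [-0.4, 0.0, -3.8]
width: 0.239
gripper_force: 45.0
```

```bash
python3 - <<'E'
from h import *
p,M,psi=pose(); print(p,psi)
for n in ('wrist','scene','top'):
    w=snap(n,n[0]+'6'); print(n,'plate',*shards(w),sep='\n'); print('tray',*tray(w),sep='\n')
row(.369,.2575,.20,1.518)
E
```

```text
[0.57128466 0.26938773 0.21988396] 3.129153709123272
wrist
plate
tray
(array([-123.,  252.]), array([-134.,  238.]), array([-92., 264.]), np.float64(0.023), 509)
(array([-38., 263.]), array([-52., 259.]), array([-18., 269.]), np.float64(0.023), 208)
scene
plate
tray
(array([-98., 243.]), array([-132.,  227.]), array([-64., 259.]), np.float64(0.037), 125)
(array([-22., 239.]), array([-43., 229.]), array([ -5., 253.]), np.float64(0.036), 35)
top
plate
tray
row [ 0.2017 -0.0143  0.0196] 1.6117
```

>>> {"api": "jog_arm", "payload": {"moves": [[0.2017,-0.0143,0.0196,1.612],[0.2017,-0.0143,0.0196,1.612],[0.2017,-0.0143,0.0196,1.612],[0.2017,-0.0143,0.0196,1.612],[0.2017,-0.0143,0.0196,1.612],[0.2017,-0.0143,0.0196,1.612],[0.2017,-0.0143,0.0196,1.612],[0.2017,-0.0143,0.0196,1.612],[0.2017,-0.0143,0.0196,1.612],[0.2017,-0.0143,0.0196,1.612],[0.2017,-0.0143,0.0196,1.612],[0.2017,-0.0143,0.0196,1.612]]}}

```text
clock: 16.05
position: [0.3697, 0.2584, 0.2014]
ee_rot: [-2.278, -2.163, 0.001]
force: [0.2, 0.1, -1.6]
width: 0.24
gripper_force: 45.0
```

```bash
python3 - <<'E'
from h import *
p,M,psi=pose(); print(p,psi)
for n in ('wrist','scene','top'):
    w=snap(n,n[0]+'7'); print(n,'plate',*shards(w),sep='\n'); print('tray',*tray(w),sep='\n')
row(.369,.2575,.0465,1.518)
im=load('w7'); g=im['color'].astype(int); P=cloud(im)
m=(np.isfinite(P).all(2))&(P[...,2]<.012)&(g.min(2)>90)&(abs(P[...,0]-.37)<.06)&(abs(P[...,1]-.25)<.12)
L=P[m]; print(m.sum(),np.percentile(L,[1,99],axis=0))
E
```

```text
[0.36968564 0.25839849 0.20136546] 1.5192159025425542
wrist
plate
(array([-23., 227.]), array([-41., 222.]), array([ -4., 233.]), 444)
(array([-97., 231.]), array([-116.,  226.]), array([-71., 235.]), 240)
tray
(array([-69., 245.]), array([-136.,  227.]), array([ -3., 268.]), np.float64(0.04), 4395)
scene
plate
(array([-83., 229.]), array([-98., 222.]), array([-69., 235.]), 23)
tray
(array([-99., 243.]), array([-140.,  227.]), array([-65., 259.]), np.float64(0.039), 127)
(array([-23., 240.]), array([-41., 231.]), array([ -3., 253.]), np.float64(0.034), 35)
top
plate
(array([-22., 224.]), array([-39., 219.]), array([ -4., 232.]), 68)
(array([-91., 228.]), array([-115.,  222.]), array([-71., 235.]), 61)
tray
(array([-32., 246.]), array([-53., 227.]), array([ -3., 264.]), np.float64(0.039), 230)
(array([-98., 242.]), array([-119.,  227.]), array([-69., 260.]), np.float64(0.04), 192)
row [-0.0009 -0.0007  0.155 ] 0.0002
2451 [[0.33433037 0.31631268 0.00152705]
 [0.41150883 0.34504721 0.00514461]]
```

```bash
python3 - <<'E'
from h import *
w=load('w7'); print([np.round(proj(w,(*st(x,y),.03))) for x,y in ((-139,220),(19,220),(-139,349),(19,349))])
P=cloud(w); L=ist(P)
for x in (-110,-95,-80,-60,-45,-35,-20,-10):
    m=(abs(L[...,0]-x)<2)&(L[...,1]>195)&(L[...,1]<275); y=L[m][:,1]; z=P[m][:,2]*1000
    print(x,[(yy,int(np.median(z[abs(y-yy)<2]))) for yy in range(205,272,5) if (abs(y-yy)<2).sum()>1])
t=cv2.imread('pics/t7.png'); cr=cv2.resize(t[165:275,110:230],None,fx=3.3,fy=3.3,interpolation=cv2.INTER_CUBIC)
x0,y0=max(0,int(proj(w,(*st(-139,220),.03))[0])-40),0
wc=cv2.imread('pics/w7.png')[0:240,380:640]; wc=cv2.resize(wc,None,fx=1.5,fy=1.5,interpolation=cv2.INTER_CUBIC)
H=max(cr.shape[0],wc.shape[0]); out=np.zeros((H,cr.shape[1]+wc.shape[1],3),np.uint8); out[:cr.shape[0],:cr.shape[1]]=cr; out[:wc.shape[0],cr.shape[1]:]=wc
cv2.imwrite('pics/c6.png',out); print(out.shape)
E
```

```text
[array([455., 182.]), array([626., 175.]), array([467.,  22.]), array([661.,  15.])]
-110 [(205, 29), (210, 29), (215, 29), (220, 28), (225, 33), (230, 34), (235, 30), (240, 21), (245, 13), (250, 16), (255, 19), (260, 20), (265, 3), (270, 3)]
-95 [(205, 29), (210, 29), (215, 29), (220, 29), (225, 32), (230, 35), (235, 31), (240, 28), (245, 15), (250, 17), (255, 19), (260, 19), (265, 3), (270, 2)]
-80 [(205, 28), (210, 28), (215, 29), (220, 28), (225, 31), (230, 34), (235, 34), (240, 32), (245, 3), (250, 3), (255, 2), (260, 3), (265, 3), (270, 3)]
-60 [(205, 29), (210, 29), (215, 29), (220, 29), (225, 26), (240, 3), (245, 3), (250, 2), (255, 3), (260, 3), (265, 3), (270, 3)]
-45 [(205, 29), (210, 29), (215, 29), (220, 29), (225, 26), (230, 3), (235, 3), (240, 4), (245, 12), (250, 15), (255, 17), (260, 18), (265, 20), (270, 3)]
-35 [(205, 29), (210, 29), (215, 29), (220, 29), (225, 37), (230, 34), (235, 28), (240, 30), (245, 25), (250, 15), (255, 17), (260, 19), (265, 19), (270, 3)]
-20 [(205, 29), (210, 29), (215, 28), (220, 28), (225, 37), (230, 35), (235, 29), (240, 31), (245, 28), (250, 16), (255, 18), (260, 20), (265, 9), (270, 3)]
-10 [(205, 29), (210, 29), (215, 29), (220, 29), (225, 38), (230, 36), (235, 30), (240, 25), (245, 19), (250, 3), (265, 3), (270, 3)]
(363, 786, 3)
```

View pics/c6.png

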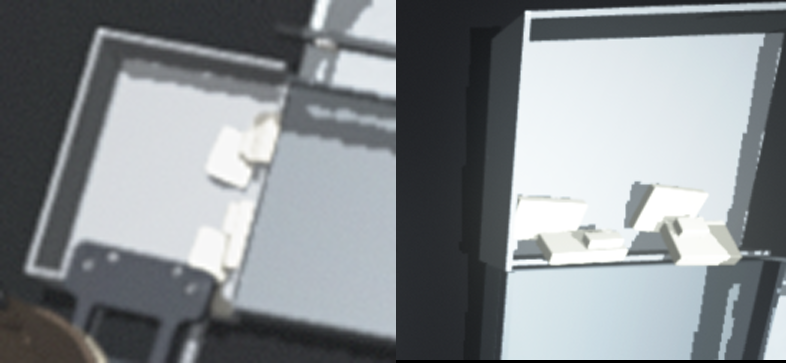

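The plate is clear and all four pieces lie in the tray, two of them propped against its inner wall. Placing the scraper.

>>> {"api": "jog_arm", "payload": {"moves": [[-0.001,-0.0007,0.06,0],[-0.001,-0.0007,0.11,0],[-0.001,-0.0007,0.14,0],[-0.001,-0.0007,0.15,0],[-0.001,-0.0007,0.154,0],[-0.001,-0.0007,0.155,0],[-0.001,-0.0007,0.156,0],[-0.001,-0.0007,0.156,0]]}}

```text
clock: 17.2
position: [0.3694, 0.2577, 0.0462]
ee_rot: [2.28, 2.161, 0.002]
force: [-0.1, 0.4, -2.7]
width: 0.238
gripper_force: 45.0
```

>>> {"api": "jog_arm", "payload": {"moves": [[0,0,0.0005,0],[0,0,0.0005,0],[0,0,0.0005,0]]}}

```text
clock: 17.58
position: [0.3691, 0.2575, 0.0452]
ee_rot: [2.28, 2.162, 0.0]
force: [-0.2, -1.4, 0.4]
width: 0.24
gripper_force: 45.0
```

>>> {"api": "jog_arm", "payload": {"moves": [[0,0,0,0],[0,0,0,0],[0,0,0,0],[0,0,0,0],[0,0,-0.03,0],[0,0,-0.1,0],[0,0,-0.16,0],[0,0,-0.2,0],[0,0,-0.2,0]], "hand": 0.0918}}

```text
clock: 18.7
position: [0.3705, 0.2589, 0.2484]
ee_rot: [2.279, 2.16, 0.01]
force: [0.5, -0.2, 0.0]
width: 0.999
gripper_force: 0.0
```

```bash
cat >> h.py <<'E'
def scr(im):
    P=cloud(im).reshape(-1,3); q=P[(abs(P[:,0]-.375)<.09)&(abs(P[:,1]-.255)<.13)&(P[:,2]>.018)&(P[:,2]<.03)]
    g=im['color'].astype(int).reshape(-1,3)
    m=(P[:,2]<.012)&(g.min(1)>90)&(abs(P[:,0]-.37)<.06)&(abs(P[:,1]-.257)<.11)
    vs,us=np.divmod(np.nonzero(m)[0],640); r=np.array([atz(im,u,v,.004)[:2] for u,v in zip(us,vs)])
    print('foot',cv2.minAreaRect((q[:,:2]*1000).astype(np.float32)),'pad',cv2.minAreaRect((r*1000).astype(np.float32)))
E
python3 - <<'E'
from h import *
for n in ('wrist','top'): scr(snap(n,n[0]+'8'))
print(pose()[0],pose()[2])
# pipettes hook directions from w1 (side view) and top0
for tag in ('w1','top0'):
  im=load(tag); P=cloud(im).reshape(-1,3)
  for a in [(.5216,-.3301),(.4498,-.3244),(.3782,-.3200)]:
    d=P[:,:2]-a; h=(P[:,2]>.166)&(P[:,2]<.194)&(d[:,0]>.017)&(d[:,0]<.047)&(abs(d[:,1])<.025)
    hd=(P[:,2]>.13)&(P[:,2]<.165)&(np.hypot(*d.T)<.022)
    if h.sum()>8: print(tag,a,h.sum(),(d[h].mean(0)*1000).round(1),cv2.minAreaRect((P[h][:,:2]*1000).astype(np.float32)))
    # handle +y face direction
    k=hd&(d[:,1]>.008)
    if k.sum()>20: p=np.polyfit(d[k][:,0],d[k][:,1],1); print('   face',k.sum(),p[0].round(3),(p[1]*1000).round(1),(np.percentile(d[k][:,0],[2,98])*1000).round(1))
    r=np.hypot(*d.T); q=(P[:,2]>.233)&(r<.02); 
    if q.sum()>3: print('   cap',(P[q].mean(0)).round(4))
E
```

```text
foot ((412.6614990234375, 247.54393005371094), (139.62643432617188, 56.880367279052734), 86.96234893798828) pad ((368.8204650878906, 260.8123779296875), (168.3069610595703, 79.26024627685547), 86.8233642578125)
foot ((412.2213439941406, 245.68856811523438), (142.4162139892578, 56.55971908569336), 86.81819915771484) pad ((375.99383544921875, 254.49258422851562), (165.2390594482422, 96.30342102050781), 86.64095306396484)
[0.36902789 0.25720777 0.24490593] 1.5173371857391598
   face 941 0.054 14.1 [-11.4  13.1]
w1 (0.4498, -0.3244) 1128 [31.6  9.4] ((480.1545104980469, -318.5465087890625), (27.09524917602539, 18.85694122314453), 8.153642654418945)
   face 1138 0.159 13.6 [-12.8  11.4]
w1 (0.3782, -0.32) 442 [37.3 13.4] ((413.3043518066406, -308.0900573730469), (11.373844146728516, 24.75131607055664), 66.68589782714844)
   face 1345 0.053 13.7 [-11.9  12.5]
top0 (0.5216, -0.3301) 117 [31.2 -1.2] ((551.68603515625, -332.41851806640625), (16.158294677734375, 24.57267189025879), 85.57389068603516)
   face 65 0.031 12.2 [-11.6  12.1]
   cap [ 0.5215 -0.3286  0.2372]
top0 (0.4498, -0.3244) 133 [30.5  5.2] ((479.6546936035156, -319.9656066894531), (26.728439331054688, 16.20157814025879), 10.394771575927734)
   face 67 0.144 11.8 [-12.5   9.8]
   cap [ 0.4503 -0.324   0.2374]
top0 (0.3782, -0.32) 147 [30.2  4.8] ((407.85845947265625, -316.11883544921875), (26.977333068847656, 16.91144561767578), 10.204108238220215)
   face 66 0.11 12.5 [-11.6  11.5]
   cap [ 0.3792 -0.3184  0.2377]
```

The scraper has been knocked about 4 cm aside, off the pad's middle. Checking how it stands before re-placing it.

```bash
python3 - <<'E'
from h import *
for tag in ('w8','t8'):
    P=cloud(load(tag)).reshape(-1,3); m=(abs(P[:,0]-.41)<.045)&(abs(P[:,1]-.247)<.05)
    for x in range(370,452,6):
        k=m&(abs(P[:,0]-x/1000)<.002); 
        if k.any(): print(x,(np.median(P[k,2])*1000).round(1),end='; ')
    q=P[m&(P[:,2]>.06)]; print('\nridge',cv2.minAreaRect((P[(abs(P[:,0]-.41)<.05)&(abs(P[:,1]-.247)<.08)&(P[:,2]>.06)][:,:2]*1000).astype(np.float32)),np.median(q[:,2]))
row(.4125,.2475,.045,1.518)
E
```

```text
370 339.0; 376 338.9; 382 338.7; 388 337.4; 394 338.2; 400 338.1; 406 336.0; 412 337.3; 418 318.2; 424 326.6; 430 326.9; 436 326.9; 442 326.2; 448 314.6; 
ridge ((396.8050842285156, 254.91554260253906), (108.4154052734375, 92.90675354003906), 71.73146057128906) 0.3285386653146974
370 650.4; 376 650.0; 382 628.8; 388 626.3; 394 627.9; 400 625.8; 406 605.4; 412 612.8; 418 325.8; 424 326.4; 430 325.6; 436 341.9; 442 342.8; 448 341.8; 
ridge ((409.92547607421875, 236.414794921875), (124.35264587402344, 99.8189926147461), 89.84288787841797) 0.6067865305878033
row [-0.0073  0.0438  0.1999] -0.0007
```

```bash
python3 - <<'E'
from h import *
for tag in ('w8','t8'):
    P=cloud(load(tag)).reshape(-1,3); m=(abs(P[:,0]-.41)<.045)&(abs(P[:,1]-.235)<.04)&(P[:,2]<.1)
    print(tag,[(x,(np.median(P[m&(abs(P[:,0]-x/1000)<.002)][:,2])*1000).round(1)) for x in range(370,452,5) if (m&(abs(P[:,0]-x/1000)<.002)).sum()>3])
    q=P[(abs(P[:,0]-.41)<.05)&(abs(P[:,1]-.247)<.09)&(P[:,2]>.06)&(P[:,2]<.09)]; print('ridge',cv2.minAreaRect((q[:,:2]*1000).astype(np.float32)),np.median(q[:,2]))
E
```

```text
w8 [(370, np.float64(3.3)), (375, np.float64(3.3)), (380, np.float64(3.4)), (385, np.float64(26.3)), (390, np.float64(27.7)), (395, np.float64(28.3)), (400, np.float64(31.6)), (405, np.float64(50.8)), (410, np.float64(72.2)), (415, np.float64(72.9)), (420, np.float64(72.1)), (425, np.float64(71.5)), (430, np.float64(70.3)), (435, np.float64(21.5)), (440, np.float64(20.9)), (445, np.float64(-0.5)), (450, np.float64(-0.8))]
ridge ((418.5100402832031, 247.44674682617188), (109.25431823730469, 23.30944061279297), 86.90398406982422) 0.07191733149717726
t8 [(370, np.float64(3.0)), (375, np.float64(2.9)), (380, np.float64(4.6)), (385, np.float64(25.1)), (390, np.float64(27.9)), (395, np.float64(29.6)), (400, np.float64(31.6)), (405, np.float64(52.8)), (410, np.float64(72.4)), (415, np.float64(72.9)), (420, np.float64(72.3)), (425, np.float64(71.6)), (430, np.float64(69.1)), (435, np.float64(22.3)), (440, np.float64(19.9)), (445, np.float64(-0.6)), (450, np.float64(-0.5))]
ridge ((417.8694152832031, 244.0201873779297), (109.0750961303711, 23.659982681274414), 87.34999084472656) 0.07186641655799517
```

```bash
python3 - <<'E'
from h import *
row(.4155,.2466,.12,1.518);row(.4155,.2466,.049,1.518)
E
```

```text
row [-0.0081  0.0469  0.1249] -0.0007
row [-0.0081  0.0469  0.1959] -0.0007
```

>>> {"api": "jog_arm", "payload": {"moves": [[-0.008,0.047,0.06,0],[-0.008,0.047,0.125,0],[-0.008,0.047,0.165,0],[-0.008,0.047,0.185,0],[-0.008,0.047,0.196,0],[-0.008,0.047,0.196,0]]}}

```text
clock: 19.55
position: [0.4148, 0.2467, 0.0482]
ee_rot: [-2.279, -2.162, 0.003]
force: [-0.0, 0.0, -0.3]
width: 0.997
gripper_force: 0.0
```

>>> {"api": "jog_arm", "payload": {"moves": [[0,0,0,0],[0,0,0,0],[0,0,0,0],[0,0,0,0],[0,0,0,0],[0,0,0,0],[0,0,0,0]], "hand": 0.005, "newtons": 25}}

```text
clock: 20.42
position: [0.4156, 0.247, 0.0491]
ee_rot: [2.28, 2.162, -0.0]
force: [0.1, -0.5, -0.7]
width: 0.287
gripper_force: 0.1
```

>>> {"api": "jog_arm", "payload": {"moves": [[0,0,-0.005,0],[0,0,-0.02,0],[0,0,-0.04,0],[0,0,-0.04,0],[0,0,-0.04,0]], "hand": 0.005, "newtons": 50}}

```text
clock: 21.05
position: [0.4155, 0.2468, 0.0891]
ee_rot: [2.28, 2.161, 0.0]
force: [0.3, -0.3, -1.8]
width: 0.239
gripper_force: 50.0
```

```bash
python3 - <<'E'
from h import *
p,M,psi=pose(); print(p,psi)
for n in ('wrist','top','scene'):
    im=snap(n,n[0]+'9'); P=cloud(im).reshape(-1,3); d=P-p; t=d@M[:,0]; q=d@M[:,1]
    m=(abs(t)<.1)&(abs(q)<.05)&(P[:,2]<.1)&(P[:,2]>.03)
    print(n,[(x,(np.median(P[m&(abs(q-x/1000)<.002)][:,2])*1000).round(1)) for x in range(-30,31,4) if (m&(abs(q-x/1000)<.002)).sum()>3])
    f=m&(P[:,2]<.075); print('along',np.percentile(t[f],[.5,99.5]).round(4),np.percentile(q[f],[.5,99.5]).round(4))
    print([(x,(np.median(P[f&(abs(t-x/1000)<.003)&(abs(q-.02)<.005)][:,2])*1000).round(1)) for x in range(-66,70,12) if (f&(abs(t-x/1000)<.003)&(abs(q-.02)<.005)).sum()>3])
E
```

```text
[0.41553269 0.24680943 0.08906528] 1.5174370805879849
wrist [(-30, np.float64(62.7)), (-26, np.float64(63.7)), (-22, np.float64(63.8)), (-18, np.float64(68.0)), (-14, np.float64(68.5)), (-10, np.float64(67.9)), (-6, np.float64(68.4)), (-2, np.float64(68.3)), (2, np.float64(68.1)), (6, np.float64(68.0)), (10, np.float64(68.0)), (14, np.float64(68.6)), (18, np.float64(64.0)), (22, np.float64(63.7)), (26, np.float64(63.3))]
along [-0.0677  0.0701] [-0.0286  0.0268]
[(-66, np.float64(63.5)), (-54, np.float64(68.4)), (6, np.float64(63.7)), (18, np.float64(63.8)), (30, np.float64(63.9)), (42, np.float64(63.8)), (54, np.float64(63.8)), (66, np.float64(63.6))]
top [(-30, np.float64(61.2)), (-26, np.float64(63.2)), (-22, np.float64(62.4)), (-18, np.float64(65.3)), (-14, np.float64(66.2)), (-10, np.float64(66.2)), (-6, np.float64(67.4)), (-2, np.float64(68.5)), (2, np.float64(67.6)), (6, np.float64(66.1)), (10, np.float64(66.4)), (14, np.float64(67.5)), (18, np.float64(62.7)), (22, np.float64(62.9)), (26, np.float64(62.1))]
along [-0.0723 -0.0168] [-0.0294  0.0261]
[(-66, np.float64(62.9)), (-54, np.float64(63.7)), (-42, np.float64(63.7)), (-30, np.float64(62.9))]
scene [(-22, np.float64(61.8)), (-18, np.float64(60.4)), (-14, np.float64(61.9)), (-10, np.float64(63.6)), (-6, np.float64(63.2)), (-2, np.float64(64.2)), (2, np.float64(66.1)), (6, np.float64(72.3)), (10, np.float64(76.7)), (14, np.float64(71.8)), (18, np.float64(65.2)), (22, np.float64(62.3)), (26, np.float64(59.5)), (30, np.float64(59.9))]
along [-0.0741  0.0652] [-0.0263  0.0334]
[(-66, np.float64(62.8)), (-54, np.float64(65.2)), (-42, np.float64(61.7)), (-30, np.float64(60.1)), (-18, np.float64(62.9)), (-6, np.float64(67.9)), (6, np.float64(63.3)), (18, np.float64(63.7)), (30, np.float64(64.9)), (42, np.float64(65.9)), (54, np.float64(63.1))]
```

```bash
python3 - <<'E'
from h import *
row(.3693,.2597,.09,1.5155);row(.3693,.2597,.0525,1.5155)
E
```

```text
row [ 0.0105 -0.0465 -0.0014] 0.0023
row [ 0.0105 -0.0465  0.0361] 0.0023
```

>>> {"api": "jog_arm", "payload": {"moves": [[0.0105,-0.0465,-0.001,0.002],[0.0105,-0.0465,-0.001,0.002],[0.0105,-0.0465,-0.001,0.002],[0.0105,-0.0465,0.02,0.002],[0.0105,-0.0465,0.032,0.002],[0.0105,-0.0465,0.036,0.002],[0.0105,-0.0465,0.037,0.002],[0.0105,-0.0465,0.037,0.002]]}}

```text
clock: 22.2
position: [0.3699, 0.2602, 0.0524]
ee_rot: [2.282, 2.159, 0.001]
force: [-1.0, 0.6, -2.4]
width: 0.237
gripper_force: 50.0
```

>>> {"api": "jog_arm", "payload": {"moves": [[0,0,0.001,0],[0,0,0.001,0],[0,0,0.001,0]]}}

```text
clock: 22.58
position: [0.3697, 0.26, 0.0512]
ee_rot: [2.282, 2.159, 0.0]
force: [-1.2, -0.1, -2.2]
width: 0.233
gripper_force: 50.0
```

>>> {"api": "jog_arm", "payload": {"moves": [[0,0,0.0008,0],[0,0,0.0008,0],[0,0,0.0008,0]]}}

```text
clock: 22.95
position: [0.3697, 0.2601, 0.0507]
ee_rot: [2.281, 2.159, 0.0]
force: [-2.2, -0.4, 6.1]
width: 0.239
gripper_force: 50.0
```

>>> {"api": "jog_arm", "payload": {"moves": [[0,0,0,0],[0,0,0,0],[0,0,0,0],[0,0,0,0],[0,0,-0.03,0],[0,0,-0.1,0],[0,0,-0.16,0],[0,0,-0.2,0],[0,0,-0.2,0]], "hand": 0.0918}}

```text
clock: 24.08
position: [0.3711, 0.2614, 0.2536]
ee_rot: [2.281, 2.158, 0.01]
force: [0.3, -0.6, -0.0]
width: 1.001
gripper_force: 0.0
```

```bash
python3 - <<'E'
from h import *
for n in ('wrist','top'):
    im=snap(n,n[0]+'10'); scr(im); print(tray(im),shards(im))
row(.44,.10,.36,.05)
E
```

```text
foot ((368.7235412597656, 260.0643615722656), (140.44973754882812, 56.0804328918457), 86.80729675292969) pad ((368.8321228027344, 260.5895080566406), (167.37464904785156, 79.28986358642578), 86.83366394042969)
[(array([-70., 245.]), array([-137.,  227.]), array([ 10., 269.]), np.float64(0.041), 3269)] [(array([-23., 227.]), array([-41., 222.]), array([ -4., 233.]), 352), (array([-96., 231.]), array([-116.,  226.]), array([-71., 235.]), 167)]
foot ((368.6814270019531, 258.45330810546875), (141.95652770996094, 55.956336975097656), 86.99066162109375) pad ((369.05987548828125, 257.7362060546875), (171.11488342285156, 82.26285552978516), 86.83018493652344)
[(array([-32., 246.]), array([-53., 227.]), array([  1., 265.]), np.float64(0.038), 227), (array([-104.,  242.]), array([-135.,  227.]), array([-70., 261.]), np.float64(0.041), 245)] [(array([-21., 225.]), array([-40., 219.]), array([ -3., 231.]), 71), (array([-93., 229.]), array([-115.,  223.]), array([-73., 235.]), 55)]
row [-0.1556  0.0792 -0.1098] 1.4654
```

```bash
python3 - <<'E'
from h import *
row(.45,-.3244,.35,.15)
E
```

```text
row [-0.5788  0.1126 -0.0997] 1.3654
```

>>> {"api": "jog_arm", "payload": {"moves": [[-0.03,0.02,-0.06,0.1],[-0.1556,0.0792,-0.1,1.365],[-0.1556,0.0792,-0.1,1.365],[-0.1556,0.0792,-0.1,1.365],[-0.1556,0.0792,-0.1,1.365],[-0.579,0.1126,-0.1,1.365],[-0.579,0.1126,-0.1,1.365],[-0.579,0.1126,-0.1,1.365],[-0.579,0.1126,-0.1,1.365],[-0.579,0.1126,-0.1,1.365],[-0.579,0.1126,-0.1,1.365],[-0.579,0.1126,-0.1,1.365],[-0.579,0.1126,-0.1,1.365],[-0.579,0.1126,-0.1,1.365],[-0.579,0.1126,-0.1,1.365]]}}

```text
clock: 26.05
position: [0.4506, -0.3226, 0.3497]
ee_rot: [-3.131, -0.24, 0.001]
force: [0.2, 0.3, -0.5]
width: 1.001
gripper_force: 0.0
```

```bash
cat >> h.py <<'E'
def pip(im,a,tag=''):
    P=cloud(im).reshape(-1,3); d=P[:,:2]-a
    q=(P[:,2]>.232)&(P[:,2]<.245)&(np.hypot(*d.T)<.022)
    if q.sum()>3: print(tag,'cap',q.sum(),P[q].mean(0).round(4), np.percentile(P[q],[2,98],0)[:,:2].mean(0).round(4))
    h=(P[:,2]>.183)&(P[:,2]<.195)&(d[:,0]>.016)&(d[:,0]<.047)&(abs(d[:,1])<.03)
    if h.sum()>8:
        x,y=d[h].T; b=[(np.median(y[abs(x-e)<.002])*1000).round(1) for e in (.02,.025,.03,.035,.04) if (abs(x-e)<.002).sum()>2]
        print(tag,'hook',h.sum(),cv2.minAreaRect((P[h][:,:2]*1000).astype(np.float32)),(d[h].mean(0)*1000).round(1),b)
    s=(P[:,2]>.20)&(P[:,2]<.214)&(np.hypot(*d.T)<.022)
    if s.sum()>8: print(tag,'shoulder',s.sum(),cv2.minAreaRect((P[s][:,:2]*1000).astype(np.float32)))
E
python3 - <<'E'
from h import *
print(pose()[0],pose()[2],arm.observe()['joints'].round(2)); w=snap('wrist','w11'); t=snap('top','t11')
for a in [(.5216,-.3301),(.4498,-.3244),(.3782,-.3200)]: pip(w,a,'w'); pip(t,a,'t')
E
```

```text
[ 0.45056111 -0.32263909  0.34973291] 0.153076039601461 [ 0.54  0.25 -0.02  1.57  0.01  1.33 -0.9 ]
w cap 705 [ 0.5229 -0.3282  0.2372] [ 0.5227 -0.3282]
w hook 688 ((551.3610229492188, -331.187255859375), (16.057771682739258, 28.714786529541016), 84.57434844970703) [30.  -0.9] [np.float64(-0.2), np.float64(-0.6), np.float64(-0.9), np.float64(-1.2), np.float64(-1.8)]
w shoulder 307 ((522.5675659179688, -328.2691345214844), (25.84845733642578, 26.27480125427246), 84.3586654663086)
t cap 53 [ 0.5259 -0.3301  0.2379] [ 0.5245 -0.3288]
t hook 113 ((551.3861694335938, -332.3753967285156), (16.072927474975586, 26.36212921142578), 81.65782928466797) [30.8 -1.6] [np.float64(-0.4), np.float64(-2.1), np.float64(-2.0), np.float64(-4.0), np.float64(-2.9)]
w cap 575 [ 0.4518 -0.3233  0.2371] [ 0.4516 -0.3234]
w hook 560 ((478.947021484375, -318.69476318359375), (29.011106491088867, 15.299431800842285), 9.265691757202148) [30.5  5.6] [np.float64(4.0), np.float64(4.7), np.float64(5.7), np.float64(6.9), np.float64(7.6)]
w shoulder 427 ((453.2589416503906, -323.1037292480469), (21.411109924316406, 24.75796127319336), 8.435269355773926)
w cap 492 [ 0.3807 -0.3186  0.237 ] [ 0.3797 -0.3186]
w hook 486 ((407.624267578125, -314.8177185058594), (29.05853271484375, 15.551187515258789), 8.029764175415039) [30.7  5.1] [np.float64(3.9), np.float64(4.8), np.float64(5.9), np.float64(5.1), np.float64(5.7)]
w shoulder 515 ((381.0999755859375, -318.41436767578125), (23.751672744750977, 25.7823429107666), 4.138784408569336)
t cap 136 [ 0.3791 -0.3186  0.2374] [ 0.3795 -0.319 ]
t hook 150 ((407.1934814453125, -316.05633544921875), (28.372812271118164, 16.732751846313477), 8.366610527038574) [29.4  4.4] [np.float64(4.5), np.float64(4.3), np.float64(4.3), np.float64(5.6), np.float64(6.9)]
t shoulder 104 ((379.0918273925781, -316.2061767578125), (25.797473907470703, 21.783767700195312), 17.09170913696289)
```

>>> {"api": "jog_arm", "payload": {"moves": [[0.0005,0.001,0.05,0],[0.0005,0.001,0.1,0],[0.0005,0.001,0.135,0],[0.0005,0.001,0.152,0],[0.0005,0.001,0.158,0],[0.0005,0.001,0.158,0],[0.0005,0.001,0.158,0]]}}

```text
clock: 27.02
position: [0.4514, -0.3254, 0.1934]
ee_rot: [3.132, 0.237, 0.002]
force: [0.5, 0.3, 0.8]
width: 1.0
gripper_force: 0.0
```

>>> {"api": "jog_arm", "payload": {"moves": [[0,0,0,0],[0,0,0,0],[0,0,0,0],[0,0,0,0],[0,0,0,0],[0,0,0,0],[0,0,0,0],[0,0,0,0]], "hand": 0.015, "newtons": 30}}

```text
clock: 28.02
position: [0.4509, -0.3252, 0.1923]
ee_rot: [-3.133, -0.237, 0.0]
force: [0.1, 0.5, -0.7]
width: 0.282
gripper_force: 30.0
```

>>> {"api": "jog_arm", "payload": {"moves": [[0,0,-0.015,0],[0,0,-0.035,0],[0,0,-0.06,0],[0,0,-0.09,0],[0,0,-0.09,0],[0,0,-0.09,0]]}}

```text
clock: 28.78
position: [0.4506, -0.3251, 0.2823]
ee_rot: [-3.133, -0.236, 0.0]
force: [-0.3, 0.1, -0.9]
width: 0.282
gripper_force: 30.0
```

```bash
cat >> h.py <<'E'
def held(im):
    p,M,psi=pose(); print('pose',p.round(4),round(psi,4)); P=cloud(im).reshape(-1,3); d=(P-p)@M
    h=(d[:,2]>-.012)&(d[:,2]<.035)&(d[:,0]>.016)&(d[:,0]<.06)&(abs(d[:,1])<.03)
    t=h&(d[:,2]<.008); print('arm x',np.percentile(d[t,0],[1,99]).round(4),'y',np.percentile(d[t,1],[1,99]).round(4),'z',np.median(d[t,2]).round(4),t.sum(),cv2.minAreaRect((d[t][:,:2]*1000).astype(np.float32)))
E
python3 - <<'E'
from h import *
held(snap('wrist','w12'))
# tilt/lean of barrel in top & scene
p,M,psi=pose()
for n in ('scene','top'):
    P=cloud(snap(n,n[0]+'12')).reshape(-1,3); d=(P-p)@M
    for z in (.02,.05,.08,.1,.12,.15,.17):
        m=(abs(d[:,2]-z)<.006)&(abs(d[:,0])<.03)&(abs(d[:,1])<.03)
        if m.sum()>5: print(n,z,m.sum(),(np.percentile(d[m][:,:2],[2,98],0)*1000).round(1).tolist())
row(*st(-30,-150),.285,-.0118); row(*st(20.5,-150),.285,-.0118)
E
```

```text
pose [ 0.4504 -0.325   0.2818] 0.1508
arm x [0.0164 0.0435] y [-0.0088  0.0067] z 0.0015 2050 ((29.907119750976562, -1.1059370040893555), (15.844391822814941, 27.786624908447266), 89.5512924194336)
scene 0.02 23 [[4.8, -11.3], [17.4, 15.2]]
scene 0.05 46 [[7.1, -10.2], [16.9, 15.0]]
scene 0.08 42 [[3.9, -8.5], [18.2, 15.2]]
scene 0.1 44 [[-29.3, -18.7], [19.5, 3.7]]
scene 0.12 8 [[4.5, -9.7], [14.7, -2.7]]
row [ 0.182  -0.2181 -0.0035] 0.1625
row [ 0.2318 -0.2099 -0.0036] 0.1625
```

>>> {"api": "jog_arm", "payload": {"moves": [[0.006,-0.04,-0.0035,0],[0.012,-0.08,-0.0035,0],[0.018,-0.12,-0.0035,0.05],[0.07,-0.155,-0.0035,0.16],[0.12,-0.18,-0.0035,0.1625],[0.16,-0.205,-0.0035,0.1625],[0.182,-0.218,-0.0035,0.1625],[0.182,-0.218,-0.0035,0.1625],[0.182,-0.218,-0.0035,0.1625],[0.182,-0.218,-0.0035,0.1625]]}}

```text
clock: 30.18
position: [0.5974, -0.0836, 0.2858]
ee_rot: [3.141, -0.021, -0.001]
force: [0.1, -0.2, -0.7]
width: 0.282
gripper_force: 30.0
```

```bash
cat >> h.py <<'E'
def rail(im):
    P=cloud(im).reshape(-1,3); L=ist(P)
    m=(P[:,2]>.2275)&(P[:,2]<.24)&(abs(L[:,0]-45)<9)&(L[:,1]<-60)&(L[:,1]>-194)
    if m.sum()>20:
        for a in (-185,-150,-115,-80):
            k=m&(abs(L[:,1]-a)<15)
            if k.sum()>5: print('rail y',a,k.sum(),np.percentile(L[k,0],[3,50,97]).round(1),'zmax',np.percentile(P[k,2],[50,97]).round(4))
    k=(P[:,2]>.222)&(P[:,2]<.24)&(abs(L[:,0]-45)<9)&(L[:,1]<-120)&(L[:,1]>-230)
    if k.any(): print('rail end y',np.percentile(L[k,1],[.5,2]).round(1))
    m=(P[:,2]>.246)&(P[:,2]<.256)&(abs(L[:,0]-51)<14)&(abs(L[:,1])<230)
    if m.sum()>20:
        print('guard x',np.percentile(L[m,0],[2,98]).round(1),'y',np.percentile(L[m,1],[.3,99.7]).round(1),'z',np.median(P[m,2]).round(4))
        g=im['color'].reshape(-1,3).astype(int).min(1); b=np.sort(L[m&(g>190),1])
        for c in np.split(b,np.nonzero(np.diff(b)>15)[0]+1):
            if len(c)>15: print('tab',len(c),np.percentile(c,[2,50,98]).round(1))
E
python3 - <<'E'
from h import *
w=snap('wrist','w13'); held(w); rail(w); print(ist(pose()[0]))
rail(load('w1')) ; print('top0'); rail(load('top0')); print('scene0'); rail(load('scene0'))
row(*st(20.5,-150),.285,-.0118); row(*st(20.5,-150),.2435,-.0118)
E
```

```text
pose [ 0.5975 -0.0835  0.2859] -0.0134
arm x [0.0163 0.043 ] y [-0.0088  0.0067] z 0.0023 2002 ((29.646316528320312, -1.0291671752929688), (27.225988388061523, 15.979923248291016), 0.1956750750541687)
rail y -185 710 [39.8 44.4 49.1] zmax [0.2315 0.2331]
rail y -150 952 [39.8 44.4 49.1] zmax [0.2314 0.2331]
rail y -115 928 [39.9 44.5 49.2] zmax [0.2314 0.2331]
rail y -80 897 [40.  44.6 49.3] zmax [0.2314 0.2332]
rail end y [-192.3 -191.2]
guard x [42.5 63.1] y [-73.2  14. ] z 0.2507
tab 755 [-33.7 -27.5 -21.7]
[ -30.0626856  -151.44828755]
top0
rail y -185 59 [39.7 43.6 49. ] zmax [0.2317 0.2353]
rail y -150 81 [39.9 43.4 49.1] zmax [0.2314 0.235 ]
rail y -115 83 [39.8 43.2 49.3] zmax [0.2316 0.236 ]
rail y -80 80 [40.1 43.7 49.2] zmax [0.2318 0.2351]
rail end y [-192.4 -191.5]
guard x [42.3 60.2] y [-72.9 215.5] z 0.2508
tab 75 [-35.1 -28.5 -15.1]
tab 68 [34.2 40.8 47.9]
tab 63 [104.5 110.9 117.5]
tab 61 [174.5 180.7 187.5]
scene0
rail y -185 41 [42.3 48.4 53.3] zmax [0.2302 0.2328]
rail y -150 47 [43.1 48.5 51.8] zmax [0.2304 0.2334]
rail y -115 42 [44.  48.3 52.8] zmax [0.2307 0.234 ]
rail y -80 50 [44.1 48.3 53. ] zmax [0.2304 0.2328]
rail end y [-195.8 -194.7]
guard x [42.7 63.4] y [-75.7 211.9] z 0.2496
tab 37 [-37.6 -29.1 -22.9]
tab 38 [33.3 39.7 47.6]
tab 38 [103.3 109.4 117.4]
tab 35 [172.7 180.  188. ]
row [ 0.0506 -0.0015  0.0009] -0.0016
row [ 0.0506 -0.0015  0.0424] -0.0016
```

>>> {"api": "jog_arm", "payload": {"moves": [[0.025,-0.0015,0,-0.0016],[0.05,-0.0015,0,-0.0016],[0.05,-0.0015,0,-0.0016],[0.05,-0.0015,0,-0.0016],[0.05,-0.0015,0.02,-0.0016],[0.05,-0.0015,0.035,-0.0016],[0.05,-0.0015,0.042,-0.0016],[0.05,-0.0015,0.042,-0.0016],[0.05,-0.0015,0.042,-0.0016]]}}

```text
clock: 31.35
position: [0.6484, -0.0815, 0.2445]
ee_rot: [3.142, -0.016, 0.002]
force: [-0.5, -0.4, -0.8]
width: 0.281
gripper_force: 30.0
```

```bash
python3 - <<'E'
from h import *
w=snap('wrist','w14'); held(w); rail(w); print(ist(pose()[0]))
row(*st(20,111.4),.2435,-.0118)
E
```

```text
pose [ 0.6484 -0.0814  0.2445] -0.0102
arm x [0.0163 0.0428] y [-0.0087  0.0067] z 0.0027 1969 ((29.58694839477539, -0.9295206069946289), (16.081737518310547, 27.053852081298828), 89.64137268066406)
rail y -185 862 [40.3 45.7 49.1] zmax [0.2314 0.2329]
rail y -150 527 [40.2 45.7 49.3] zmax [0.2315 0.2331]
rail y -115 1167 [40.  45.7 49.2] zmax [0.2314 0.2331]
rail y -80 1119 [40.8 45.9 49.2] zmax [0.2315 0.233 ]
rail end y [-192.2 -191.4]
guard x [42.4 63.5] y [-73.1  -5.4] z 0.2507
tab 864 [-33.7 -27.2 -21.9]
[  20.88697589 -148.80694394]
row [-0.0005 -0.2602  0.001 ] 0.0016
```

>>> {"api": "jog_arm", "payload": {"moves": [[-0.0005,-0.02,0.001,0.001],[-0.0005,-0.04,0.001,0.001],[-0.0005,-0.06,0.001,0.001],[-0.0005,-0.08,0.001,0.001],[-0.0005,-0.1,0.001,0.001],[-0.0005,-0.12,0.001,0.001],[-0.0005,-0.14,0.001,0.001],[-0.0005,-0.16,0.001,0.001],[-0.0005,-0.18,0.001,0.001],[-0.0005,-0.2,0.001,0.001],[-0.0005,-0.22,0.001,0.001],[-0.0005,-0.24,0.001,0.001],[-0.0005,-0.255,0.001,0.001],[-0.0005,-0.26,0.001,0.001],[-0.0005,-0.26,0.001,0.001],[-0.0005,-0.26,0.001,0.001]]}}

```text
clock: 33.4
position: [0.6505, 0.1774, 0.2428]
ee_rot: [3.141, -0.02, 0.0]
force: [0.2, 0.6, -2.4]
width: 0.283
gripper_force: 30.0
```

```bash
python3 - <<'E'
from h import *
w=snap('wrist','w15'); held(w); rail(w); print(ist(pose()[0]))
row(*st(15,111.4),.2435,-.0118); row(*st(15,111.4),.2408,-.0118)
E
```

```text
pose [0.6504 0.1774 0.2428] -0.0125
arm x [0.017  0.0426] y [-0.0293  0.0294] z -0.0076 5864 ((29.604110717773438, 0.013303756713867188), (59.97520065307617, 27.127939224243164), 89.93624877929688)
guard x [42.7 59.6] y [-25.8 216.4] z 0.2505
tab 320 [-27.6 -23.9 -21.5]
tab 987 [36.2 42.2 47.8]
tab 994 [106.5 112.1 117.9]
tab 944 [176.4 181.8 187.8]
[ 19.85281746 110.04185556]
row [-0.0049 -0.0014 -0.0007] -0.0007
row [-0.0049 -0.0014  0.002 ] -0.0007
```

>>> {"api": "jog_arm", "payload": {"moves": [[-0.0025,-0.0012,0,0],[-0.0045,-0.0012,0,0],[-0.0045,-0.0012,0.001,0],[-0.0045,-0.0012,0.0018,0],[-0.0045,-0.0012,0.0018,0]]}}

```text
clock: 34.08
position: [0.6457, 0.1798, 0.2417]
ee_rot: [-3.141, 0.018, -0.001]
force: [-3.5, -0.4, 5.4]
width: 0.281
gripper_force: 30.0
```

>>> {"api": "jog_arm", "payload": {"moves": [[0,0,0,0],[0,0,0,0],[0,0,0,0],[0,0,0,0],[0,0,0,0]], "hand": 0.046}}

```text
clock: 34.7
position: [0.6458, 0.1798, 0.2409]
ee_rot: [3.141, -0.017, -0.0]
force: [-0.3, 0.2, 0.9]
width: 0.499
gripper_force: 0.0
```

```bash
cat >> h.py <<'E'
def hung(im,ys=(110,)):
    P=cloud(im).reshape(-1,3); L=ist(P)
    for y0 in ys:
        n=abs(L[:,1]-y0)<25
        c=n&(P[:,2]>.279)&(P[:,2]<.295)&(abs(L[:,0]-14)<30)
        h=n&(P[:,2]>.16)&(P[:,2]<.245)&(L[:,0]>-10)&(L[:,0]<30)
        a=n&(P[:,2]>.234)&(P[:,2]<.244)&(L[:,0]>22)&(L[:,0]<42)
        f=lambda m:(m.sum(),np.percentile(L[m],[3,50,97],0).round(1).tolist(),np.median(P[m,2]).round(4)) if m.sum()>5 else None
        print(y0,'cap',f(c),'\n  arm',f(a),'\n  handle',f(h))
E
python3 - <<'E'
from h import *
w=snap('wrist','w16'); print(ist(pose()[0]),pose()); hung(w)
hung(snap('top','t16')); hung(snap('scene','s16'))
E
```

```text
[ 15.10852071 112.36811953] (array([0.64573338, 0.17978202, 0.24095149]), array([[ 9.99937413e-01, -1.11876936e-02, -8.06927108e-05],
       [-1.11876978e-02, -9.99937414e-01, -5.15666249e-05],
       [-8.01107490e-05,  5.24661632e-05, -9.99999995e-01]]), np.float64(-0.011187931183274965))
110 cap (np.int64(1945), [[4.1, 87.8], [12.0, 111.4], [18.6, 122.5]], np.float64(0.2853)) 
  arm (np.int64(1112), [[23.7, 86.7], [28.5, 112.2], [36.4, 124.3]], np.float64(0.2391)) 
  handle (np.int64(1171), [[9.0, 86.3], [26.7, 106.0], [29.3, 125.5]], np.float64(0.2384))
110 cap None 
  arm None 
  handle None
110 cap (np.int64(36), [[16.5, 99.5], [22.6, 108.7], [27.9, 134.7]], np.float64(0.283)) 
  arm (np.int64(42), [[22.4, 86.9], [26.3, 108.4], [30.4, 134.3]], np.float64(0.2404)) 
  handle (np.int64(200), [[7.8, 95.6], [26.2, 102.0], [29.7, 134.1]], np.float64(0.196))
```

>>> {"api": "jog_arm", "payload": {"moves": [[0,0,-0.02,0],[0,0,-0.05,0],[0,0,-0.1,0],[0,0,-0.12,0],[-0.06,0,-0.12,0],[-0.06,0,-0.12,0],[-0.06,0,-0.12,0]]}}

```text
clock: 35.72
position: [0.5861, 0.1804, 0.3616]
ee_rot: [-3.141, 0.018, -0.002]
force: [0.4, 0.1, -0.2]
width: 0.502
gripper_force: 0.0
```

```bash
python3 - <<'E'
from h import *
w=snap('wrist','w17'); print(ist(pose()[0])); hung(w); rail(w)
t=snap('top','t17');s=snap('scene','s17');hung(t); hung(s); rail(s)
scr(t); print(pose()[0])
row(.5222,-.20,.36,-.096); row(.5222,-.3283,.35,-.096)
E
```

```text
[-43.95794104 112.15789784]
110 cap (np.int64(900), [[4.1, 104.1], [13.7, 113.6], [22.7, 122.6]], np.float64(0.2851)) 
  arm (np.int64(458), [[27.3, 106.0], [34.4, 113.7], [41.5, 121.2]], np.float64(0.2389)) 
  handle (np.int64(120), [[26.5, 102.5], [27.9, 113.3], [29.4, 124.4]], np.float64(0.2384))
rail y -115 514 [39.6 44.6 49.2] zmax [0.2312 0.233 ]
rail y -80 288 [39.3 41.6 48.2] zmax [0.2311 0.2328]
rail end y [-132.9 -131.9]
guard x [42.7 61.5] y [-72.1 216. ] z 0.2506
tab 439 [-33.7 -27.4 -21.7]
tab 474 [35.9 42.2 48.1]
tab 461 [106.  112.3 118.6]
tab 435 [176.1 181.9 188.3]
110 cap None 
  arm None 
  handle (np.int64(107), [[3.0, 99.0], [4.8, 105.8], [16.8, 120.4]], np.float64(0.1809))
110 cap (np.int64(69), [[6.4, 99.9], [16.9, 108.7], [27.3, 119.2]], np.float64(0.2837)) 
  arm (np.int64(30), [[22.8, 96.5], [26.7, 105.4], [30.4, 121.3]], np.float64(0.2398)) 
  handle (np.int64(153), [[9.4, 96.2], [27.1, 99.0], [29.9, 121.0]], np.float64(0.1898))
rail y -185 40 [43.5 48.3 53.1] zmax [0.2298 0.2326]
rail y -150 49 [43.5 49.1 52. ] zmax [0.2303 0.2329]
rail y -115 49 [42.5 48.3 52.4] zmax [0.2298 0.2327]
rail y -80 49 [43.5 48.3 52.8] zmax [0.2302 0.233 ]
rail end y [-195.8 -194.6]
guard x [42.7 63.1] y [-75.2 212. ] z 0.2496
tab 37 [-36.6 -28.9 -22.2]
tab 38 [32.7 40.  46.7]
tab 40 [102.5 109.  117.4]
tab 34 [172.8 179.1 187.4]Traceback (most recent call last):
  File "<stdin>", line 4, in <module>
  File "h.py", line 58, in scr
    print('foot',cv2.minAreaRect((q[:,:2]*1000).astype(np.float32)),'pad',cv2.minAreaRect((r*1000).astype(np.float32)))
                                                                          ~~~~~~~~~~~~~~~^^^^^^^^^^^^^^^^^^^^^^^^^^^^^
cv2.error: OpenCV(4.12.0) /io/opencv/modules/imgproc/src/convhull.cpp:143: error: (-215:Assertion failed) total >= 0 && (depth == CV_32F || depth == CV_32S) in function 'convexHull'
```

```bash
python3 - <<'E'
from h import *
row(.5223,-.3280,.35,-.096)
E
```

```text
row [-0.0584  0.509   0.0109] 0.0839
```

>>> {"api": "jog_arm", "payload": {"moves": [[-0.0584,0.06,0,0],[-0.0584,0.509,0.01,0.084],[-0.0584,0.509,0.01,0.084],[-0.0584,0.509,0.01,0.084],[-0.0584,0.509,0.01,0.084],[-0.0584,0.509,0.01,0.084],[-0.0584,0.509,0.01,0.084],[-0.0584,0.509,0.01,0.084],[-0.0584,0.509,0.01,0.084],[-0.0584,0.509,0.01,0.084],[-0.0584,0.509,0.01,0.084],[-0.0584,0.509,0.01,0.084]], "hand": 0.0918}}

```text
clock: 37.38
position: [0.5224, -0.3265, 0.3512]
ee_rot: [-3.138, 0.146, -0.001]
force: [0.4, 0.3, 0.4]
width: 0.998
gripper_force: 0.0
```

```bash
python3 - <<'E'
from h import *
print(pose()); w=snap('wrist','w18'); pip(w,(.5223,-.328),'w'); pip(w,(.3800,-.3186),'w')
t=snap('top','t18'); scr(t); print(tray(t)); hung(t); rail(t)
row(.5223,-.3280,.192,-.096)
E
```

```text
(array([ 0.52240293, -0.32647266,  0.35116873]), array([[ 9.95678542e-01, -9.28657584e-02,  4.37488595e-04],
       [-9.28659361e-02, -9.95678539e-01,  4.04846774e-04],
       [ 3.98001602e-04, -4.43725034e-04, -9.99999822e-01]]), np.float64(-0.09299994472952253))
w cap 573 [ 0.5237 -0.3285  0.2371] [ 0.5234 -0.3285]
w hook 537 ((552.06640625, -331.7593078613281), (15.283955574035645, 27.064476013183594), 84.59593200683594) [30.3 -3.4] [np.float64(-2.6), np.float64(-2.8), np.float64(-3.3), np.float64(-4.5), np.float64(-4.7)]
w shoulder 423 ((524.012451171875, -328.5341491699219), (24.800275802612305, 23.896053314208984), 85.60615539550781)
w cap 418 [ 0.3809 -0.319   0.2369] [ 0.3798 -0.319 ]
w hook 313 ((411.1885986328125, -314.63671875), (21.744579315185547, 16.149585723876953), 7.348159313201904) [33.7  3.6] [np.float64(3.1), np.float64(3.2), np.float64(4.5), np.float64(5.2)]
w shoulder 96 ((374.7447814941406, -319.2809753417969), (26.306964874267578, 11.063478469848633), 88.18191528320312)
foot ((368.55548095703125, 258.47271728515625), (141.91510009765625, 55.86208724975586), 86
[... 289 characters left out ...]
38), 283)]
110 cap (np.int64(119), [[3.0, 101.9], [12.2, 111.1], [22.5, 120.2]], np.float64(0.2853)) 
  arm (np.int64(32), [[24.2, 99.5], [38.4, 108.1], [41.6, 117.3]], np.float64(0.2397)) 
  handle (np.int64(281), [[2.1, 98.8], [5.0, 102.7], [24.5, 121.9]], np.float64(0.2057))
rail y -185 62 [39.9 43.7 48.6] zmax [0.2317 0.2338]
rail y -150 77 [40.2 43.5 48.9] zmax [0.2319 0.2349]
rail y -115 83 [39.5 43.6 48.8] zmax [0.2315 0.2337]
rail y -80 80 [40.  43.9 48.8] zmax [0.2316 0.2347]
rail end y [-192.6 -191.7]
guard x [42.3 60.2] y [-72.9 215.5] z 0.2508
tab 73 [-35.2 -28.5 -15. ]
tab 66 [34.5 40.6 47.9]
tab 63 [104.8 110.6 117.7]
tab 61 [174.  180.5 187.7]
row [0.0002 0.0012 0.1593] 0.0026
```

>>> {"api": "jog_arm", "payload": {"moves": [[0.0005,0,0.05,0.003],[0.0005,0,0.1,0.003],[0.0005,0,0.135,0.003],[0.0005,0,0.152,0.003],[0.0005,0,0.158,0.003],[0.0005,0,0.158,0.003],[0.0005,0,0.158,0.003]]}}

```text
clock: 38.35
position: [0.5229, -0.3283, 0.1944]
ee_rot: [3.137, -0.154, 0.003]
force: [0.3, -0.5, -0.6]
width: 0.998
gripper_force: 0.0
```

>>> {"api": "jog_arm", "payload": {"moves": [[0,0,0,0],[0,0,0,0],[0,0,0,0],[0,0,0,0],[0,0,0,0],[0,0,0,0],[0,0,0,0],[0,0,0,0]], "hand": 0.015, "newtons": 30}}

```text
clock: 39.35
position: [0.5222, -0.3279, 0.193]
ee_rot: [-3.138, 0.154, 0.0]
force: [0.5, 1.1, 0.6]
width: 0.284
gripper_force: 30.0
```

>>> {"api": "jog_arm", "payload": {"moves": [[0,0,-0.015,0],[0,0,-0.035,0],[0,0,-0.06,0],[0,0,-0.092,0],[0,0,-0.092,0],[0,0,-0.092,0]]}}

```text
clock: 40.1
position: [0.5219, -0.3277, 0.2848]
ee_rot: [-3.138, 0.154, 0.001]
force: [0.4, -0.4, -2.1]
width: 0.279
gripper_force: 30.0
```

```bash
python3 - <<'E'
from h import *
held(snap('wrist','w19'))
row(*st(-30,-150),.285,-.0118)
E
```

```text
pose [ 0.5216 -0.3276  0.2842] -0.0981
arm x [0.0163 0.044 ] y [-0.0086  0.0069] z 0.0022 2057 ((30.148635864257812, -0.9217281341552734), (28.343339920043945, 16.034740447998047), 0.3317815959453583)
row [ 0.0515 -0.2518 -0.0007] -0.0863
```

>>> {"api": "jog_arm", "payload": {"moves": [[0.005,-0.04,0,0],[0.01,-0.085,0,-0.04],[0.02,-0.13,0,-0.086],[0.03,-0.175,0,-0.086],[0.045,-0.22,0,-0.086],[0.0515,-0.252,-0.001,-0.086],[0.0515,-0.252,-0.001,-0.086],[0.0515,-0.252,-0.001,-0.086],[0.0515,-0.252,-0.001,-0.086]]}}

```text
clock: 41.28
position: [0.5976, -0.0837, 0.2856]
ee_rot: [3.141, -0.022, -0.001]
force: [-0.3, -0.3, -1.6]
width: 0.28
gripper_force: 30.0
```

```bash
python3 - <<'E'
from h import *
held(snap('wrist','w20')); print(ist(pose()[0]))
row(*st(20,-150),.285,-.0118);row(*st(20,-150),.244,-.0118)
E
```

```text
pose [ 0.5977 -0.0836  0.2858] -0.0142
arm x [0.0163 0.0437] y [-0.0086  0.0069] z 0.0029 2027 ((30.029590606689453, -0.9289646148681641), (28.086536407470703, 16.001140594482422), 0.2507469058036804)
[ -29.81976654 -151.56642602]
row [ 0.0498 -0.0017  0.0007] -0.0024
row [ 0.0498 -0.0017  0.0417] -0.0024
```

>>> {"api": "jog_arm", "payload": {"moves": [[0.025,-0.0015,0,-0.002],[0.0493,-0.0015,0,-0.002],[0.0493,-0.0015,0,-0.002],[0.0493,-0.0015,0,-0.002],[0.0493,-0.0015,0.02,-0.002],[0.0493,-0.0015,0.035,-0.002],[0.0493,-0.0015,0.0415,-0.002],[0.0493,-0.0015,0.0415,-0.002],[0.0493,-0.0015,0.0415,-0.002]]}}

```text
clock: 42.45
position: [0.6477, -0.0813, 0.2452]
ee_rot: [3.141, -0.016, 0.002]
force: [-0.0, -0.0, -1.3]
width: 0.283
gripper_force: 30.0
```

```bash
python3 - <<'E'
from h import *
w=snap('wrist','w21'); held(w); rail(w); print(ist(pose()[0]))
row(*st(19.5,40.8),.244,-.0118)
E
```

```text
pose [ 0.6478 -0.0813  0.2452] -0.0102
arm x [0.0164 0.0435] y [-0.0087  0.0067] z 0.0034 1991 ((29.890213012695312, -0.9771881103515625), (16.026704788208008, 27.763917922973633), 89.98836517333984)
rail y -185 858 [40.5 45.7 49.2] zmax [0.2314 0.233 ]
rail y -150 510 [40.4 45.6 49.1] zmax [0.2316 0.2333]
rail y -115 1134 [40.3 45.6 49. ] zmax [0.2315 0.2331]
rail y -80 1147 [40.1 45.7 49.1] zmax [0.2315 0.2332]
rail end y [-192.3 -191.4]
guard x [42.5 63.4] y [-73.1  -4.8] z 0.2507
tab 859 [-33.9 -27.2 -22. ]
[  20.24502627 -148.6476387 ]
row [-0.0004 -0.1894  0.0012] 0.0016
```

>>> {"api": "jog_arm", "payload": {"moves": [[-0.0005,-0.02,0.001,0.001],[-0.0005,-0.04,0.001,0.001],[-0.0005,-0.06,0.001,0.001],[-0.0005,-0.08,0.001,0.001],[-0.0005,-0.1,0.001,0.001],[-0.0005,-0.12,0.001,0.001],[-0.0005,-0.14,0.001,0.001],[-0.0005,-0.16,0.001,0.001],[-0.0005,-0.175,0.001,0.001],[-0.0005,-0.185,0.001,0.001],[-0.0005,-0.189,0.001,0.001],[-0.0005,-0.189,0.001,0.001],[-0.0005,-0.189,0.001,0.001]]}}

```text
clock: 44.12
position: [0.649, 0.1068, 0.2435]
ee_rot: [3.141, -0.019, 0.0]
force: [-0.4, -0.6, -1.4]
width: 0.281
gripper_force: 30.0
```

```bash
python3 - <<'E'
from h import *
w=snap('wrist','w22'); held(w); rail(w); hung(w); print(ist(pose()[0]))
row(*st(14.7,40.8),.2417,-.0118)
E
```

```text
pose [0.649  0.1068 0.2435] -0.0123
arm x [0.0169 0.0432] y [-0.0294  0.0293] z -0.0069 5884 ((29.91208267211914, 0.016759872436523438), (59.99012756347656, 27.7958984375), 89.66252899169922)
rail y -115 626 [40.4 45.6 49.2] zmax [0.2313 0.2331]
rail y -80 255 [40.5 45.5 49. ] zmax [0.2316 0.2332]
guard x [42.7 59.3] y [-72.  179.1] z 0.2506
tab 934 [-33.5 -27.6 -22.1]
tab 1003 [36.3 41.9 47.8]
tab 994 [106.3 112.1 118. ]
tab 261 [175.7 177.8 181.2]
110 cap (np.int64(1475), [[4.2, 106.7], [12.6, 114.0], [19.6, 122.2]], np.float64(0.2853)) 
  arm (np.int64(1036), [[23.3, 100.9], [29.1, 110.6], [36.5, 121.9]], np.float64(0.2391)) 
  handle (np.int64(1627), [[8.5, 100.2], [25.3, 101.6], [29.2, 121.1]], np.float64(0.2278))
[19.20259942 39.41219521]
row [-0.0045 -0.0014  0.0018] -0.0005
```

>>> {"api": "jog_arm", "payload": {"moves": [[-0.0025,-0.0007,0,0],[-0.0042,-0.0007,0,0],[-0.0042,-0.0007,0.001,0],[-0.0042,-0.0007,0.0018,0],[-0.0042,-0.0007,0.0018,0]]}}

```text
clock: 44.8
position: [0.6447, 0.1085, 0.2424]
ee_rot: [-3.141, 0.018, -0.001]
force: [-2.5, -0.6, 4.5]
width: 0.28
gripper_force: 30.0
```

>>> {"api": "jog_arm", "payload": {"moves": [[0,0,0,0],[0,0,0,0],[0,0,0,0],[0,0,0,0],[0,0,0,0]], "hand": 0.044}}

```text
clock: 45.42
position: [0.6447, 0.1085, 0.2416]
ee_rot: [3.142, -0.018, -0.0]
force: [-0.0, -0.5, -0.4]
width: 0.477
gripper_force: 0.0
```

>>> {"api": "jog_arm", "payload": {"moves": [[0,0,-0.02,0],[0,0,-0.05,0],[0,0,-0.1,0],[0,0,-0.12,0],[-0.06,0,-0.12,0],[-0.06,0,-0.12,0],[-0.06,0,-0.12,0]]}}

```text
clock: 46.3
position: [0.585, 0.1091, 0.3623]
ee_rot: [-3.141, 0.018, -0.002]
force: [0.3, -0.7, -0.3]
width: 0.48
gripper_force: 0.0
```

```bash
python3 - <<'E'
from h import *
w=snap('wrist','w23'); hung(w,(40,110)); rail(w); print(ist(pose()[0]))
row(.380,-.3190,.35,.125)
E
```

```text
40 cap (np.int64(895), [[4.5, 32.8], [14.1, 41.8], [23.3, 51.3]], np.float64(0.2853)) 
  arm (np.int64(455), [[27.8, 34.2], [34.9, 42.5], [42.0, 50.0]], np.float64(0.2388)) 
  handle (np.int64(113), [[27.1, 31.4], [28.4, 42.5], [29.8, 52.8]], np.float64(0.2388))
110 cap (np.int64(946), [[3.9, 103.3], [13.5, 112.4], [22.7, 122.1]], np.float64(0.2851)) 
  arm (np.int64(491), [[25.3, 101.8], [34.1, 112.3], [42.0, 120.7]], np.float64(0.2388)) 
  handle (np.int64(717), [[5.4, 100.3], [20.7, 100.7], [29.7, 117.6]], np.float64(0.216))
rail y -185 380 [40.  44.4 48.9] zmax [0.2312 0.2331]
rail y -150 514 [39.2 44.2 48.7] zmax [0.2313 0.2331]
rail y -115 511 [39.6 44.  48.4] zmax [0.2314 0.233 ]
rail y -80 300 [40.2 42.5 48.3] zmax [0.2312 0.2329]
rail end y [-192.6 -191. ]
guard x [42.5 61.5] y [-71.6 216.2] z 0.2506
tab 471 [-34.2 -27.2  -8.9]
tab 1014 [ 28.1  69.3 118.2]
tab 425 [176.2 181.9 188.1]
[-44.25870263  40.94014782]
row [-0.2006  0.4304  0.0118] -0.1365
```

>>> {"api": "jog_arm", "payload": {"moves": [[-0.03,0.06,0,0],[-0.2,0.43,0.01,-0.135],[-0.2,0.43,0.01,-0.135],[-0.2,0.43,0.01,-0.135],[-0.2,0.43,0.01,-0.135],[-0.2,0.43,0.01,-0.135],[-0.2,0.43,0.01,-0.135],[-0.2,0.43,0.01,-0.135],[-0.2,0.43,0.01,-0.135],[-0.2,0.43,0.01,-0.135],[-0.2,0.43,0.01,-0.135],[-0.2,0.43,0.01,-0.135],[-0.2,0.43,0.01,-0.135]], "hand": 0.0918}}

```text
clock: 47.98
position: [0.3802, -0.3182, 0.3518]
ee_rot: [3.135, 0.196, 0.0]
force: [0.3, -0.6, 1.7]
width: 1.0
gripper_force: 0.0
```

```bash
python3 - <<'E'
from h import *
print(pose()[0],pose()[2]); w=snap('wrist','w24'); pip(w,(.3797,-.3188),'w')
t=snap('top','t24'); hung(t,(40,110)); rail(t); scr(t); print(tray(t))
row(.3795,-.3188,.192,.13)
E
```

```text
[ 0.38021926 -0.31817856  0.35179785] 0.12484194855294795
w cap 568 [ 0.38   -0.3185  0.2371] [ 0.3797 -0.3186]
w hook 519 ((408.3286437988281, -315.2631530761719), (27.121206283569336, 15.377846717834473), 7.0989274978637695) [29.5  3.8] [np.float64(2.8), np.float64(3.6), np.float64(4.0), np.float64(4.7), np.float64(5.3)]
w shoulder 434 ((381.2001037597656, -318.5897216796875), (22.016122817993164, 25.57279396057129), 6.990388870239258)
40 cap (np.int64(116), [[4.6, 30.6], [13.5, 39.9], [22.4, 49.0]], np.float64(0.2858)) 
  arm (np.int64(19), [[30.2, 16.9], [40.4, 35.4], [41.7, 39.8]], np.float64(0.2388)) 
  handle (np.int64(237), [[2.4, 27.9], [4.9, 34.5], [23.0, 51.5]], np.float64(0.2044))
110 cap (np.int64(118), [[3.3, 102.1], [12.6, 111.1], [22.1, 120.3]], np.float64(0.2853)) 
  arm (np.int64(31), [[23.7, 98.4], [38.3, 108.2], [41.9, 116.6]], np.float64(0.239)) 
  handle (np.int64(276), [[2.2, 98.8], [5.0, 102.8], [24.1, 121.8]], np.float64(0.2051))
rail y -185 63 [39.4 43.7 48.5] zmax [0.2316 0.2354]
rail y -150 80 [40.  43.5 48.6] zmax [0.2314 0.2346]
rail y -115 80 [40.  43.9 49.1] zmax [0.2316 0.2349]
rail y -80 80 [40.  43.9 49. ] zmax [0.2315 0.2348]
rail end y [-192.5 -191.4]
guard x [42.4 59.7] y [-72.9 215.5] z 0.2508
tab 73 [-35.3 -28.3 -15. ]
tab 68 [34.1 41.  47.6]
tab 61 [104.6 111.1 118. ]
tab 59 [174.5 180.7 187.2]
foot ((368.7782287597656, 258.2264404296875), (140.89712524414062, 56.12242126464844), 87.019287109375) pad ((369.09527587890625, 258.375732421875), (172.39588928222656, 82.26285552978516), 86.83018493652344)
[(array([-33., 246.]), array([-54., 227.]), array([ -2., 265.]), np.float64(0.04), 228), (array([-107.,  244.]), array([-134.,  227.]), array([-70., 262.]), np.float64(0.043), 282)]
row [-0.0006  0.0003  0.1598] -0.0057
```

>>> {"api": "jog_arm", "payload": {"moves": [[-0.0005,0,0.05,0],[-0.0005,0,0.1,0],[-0.0005,0,0.135,0],[-0.0005,0,0.152,0],[-0.0005,0,0.159,0],[-0.0005,0,0.159,0],[-0.0005,0,0.159,0]]}}

```text
clock: 48.95
position: [0.3799, -0.319, 0.1936]
ee_rot: [3.135, 0.194, 0.002]
force: [-0.2, -0.7, 0.9]
width: 0.998
gripper_force: 0.0
```

>>> {"api": "jog_arm", "payload": {"moves": [[0,0,0,0],[0,0,0,0],[0,0,0,0],[0,0,0,0],[0,0,0,0],[0,0,0,0],[0,0,0,0],[0,0,0,0]], "hand": 0.015, "newtons": 30}}

```text
clock: 49.95
position: [0.3793, -0.3187, 0.1927]
ee_rot: [3.136, 0.194, -0.0]
force: [-0.4, -0.3, -0.1]
width: 0.277
gripper_force: 30.0
```

>>> {"api": "jog_arm", "payload": {"moves": [[0,0,-0.015,0],[0,0,-0.035,0],[0,0,-0.06,0],[0,0,-0.092,0],[0,0,-0.092,0],[0,0,-0.092,0]]}}

```text
clock: 50.7
position: [0.3792, -0.3185, 0.2847]
ee_rot: [-3.135, -0.194, -0.0]
force: [0.9, -0.1, -1.1]
width: 0.283
gripper_force: 30.0
```

```bash
python3 - <<'E'
from h import *
held(snap('wrist','w25'))
row(*st(-30,-150),.285,-.0118)
E
```

```text
pose [ 0.3789 -0.3184  0.2842] 0.1238
arm x [0.0163 0.0431] y [-0.0088  0.0067] z 0.002 2006 ((29.738365173339844, -1.0695481300354004), (15.772110939025879, 27.50476837158203), 89.5512466430664)
row [ 0.2461 -0.2075 -0.0008] 0.1356
```

>>> {"api": "jog_arm", "payload": {"moves": [[0.03,-0.03,0,0],[0.07,-0.06,0,0.04],[0.11,-0.09,0,0.08],[0.15,-0.125,0,0.135],[0.19,-0.16,0,0.135],[0.225,-0.19,-0.001,0.135],[0.246,-0.2075,-0.001,0.135],[0.246,-0.2075,-0.001,0.135],[0.246,-0.2075,-0.001,0.135],[0.246,-0.2075,-0.001,0.135]]}}

```text
clock: 52.0
position: [0.5971, -0.0837, 0.2856]
ee_rot: [3.141, -0.02, -0.001]
force: [-0.1, 0.2, -0.8]
width: 0.282
gripper_force: 30.0
```

```bash
python3 - <<'E'
from h import *
held(snap('wrist','w26')); print(ist(pose()[0]))
row(*st(20,-150),.285,-.0118);row(*st(20,-150),.244,-.0118)
E
```

```text
pose [ 0.5972 -0.0836  0.2857] -0.013
arm x [0.0162 0.0426] y [-0.0086  0.0068] z 0.0028 1956 ((29.495635986328125, -0.9306316375732422), (26.96189308166504, 16.002017974853516), 0.437595009803772)
[ -30.28980084 -151.55534192]
row [ 0.0503 -0.0016  0.0007] -0.0012
row [ 0.0503 -0.0016  0.0417] -0.0012
```

>>> {"api": "jog_arm", "payload": {"moves": [[0.025,-0.0015,0,-0.001],[0.0505,-0.0015,0,-0.001],[0.0505,-0.0015,0,-0.001],[0.0505,-0.0015,0,-0.001],[0.0505,-0.0015,0.02,-0.001],[0.0505,-0.0015,0.035,-0.001],[0.0505,-0.0015,0.0415,-0.001],[0.0505,-0.0015,0.0415,-0.001],[0.0505,-0.0015,0.0415,-0.001]]}}

```text
clock: 53.18
position: [0.6487, -0.0815, 0.2449]
ee_rot: [3.141, -0.016, 0.002]
force: [0.0, 0.1, -1.6]
width: 0.278
gripper_force: 30.0
```

```bash
python3 - <<'E'
from h import *
w=snap('wrist','w27'); held(w); rail(w); print(ist(pose()[0]))
row(*st(20,-29.2),.244,-.0118)
E
```

```text
pose [ 0.6487 -0.0815  0.2449] -0.0102
arm x [0.0162 0.0424] y [-0.0087  0.0067] z 0.0031 1926 ((29.364206314086914, -1.0162839889526367), (16.032291412353516, 26.702503204345703), 89.89938354492188)
rail y -185 855 [40.4 45.8 49.1] zmax [0.2314 0.233 ]
rail y -150 506 [40.5 45.7 49.1] zmax [0.2315 0.2333]
rail y -115 1136 [40.3 45.6 49.1] zmax [0.2315 0.2331]
rail y -80 1154 [40.1 45.7 49.1] zmax [0.2315 0.2332]
rail end y [-192.4 -191.5]
guard x [42.4 63.4] y [-73.1  -4.8] z 0.2507
tab 848 [-33.7 -27.2 -21.9]
[  21.17346571 -148.84757888]
row [-0.001  -0.1196  0.0009] 0.0016
```

>>> {"api": "jog_arm", "payload": {"moves": [[-0.001,-0.02,0.001,0.001],[-0.001,-0.04,0.001,0.001],[-0.001,-0.06,0.001,0.001],[-0.001,-0.08,0.001,0.001],[-0.001,-0.1,0.001,0.001],[-0.001,-0.112,0.001,0.001],[-0.001,-0.118,0.001,0.001],[-0.001,-0.1195,0.001,0.001],[-0.001,-0.1195,0.001,0.001],[-0.001,-0.1195,0.001,0.001]]}}

```text
clock: 54.48
position: [0.6486, 0.0372, 0.2433]
ee_rot: [3.141, -0.019, 0.0]
force: [0.4, -0.5, -1.7]
width: 0.28
gripper_force: 30.0
```

```bash
python3 - <<'E'
from h import *
print(ist(pose()[0])); row(*st(15.3,-29.2),.2415,-.0118)
E
```

```text
[ 19.69862877 -30.2188327 ]
row [-0.0044 -0.001   0.0018] -0.0006
```

>>> {"api": "jog_arm", "payload": {"moves": [[-0.0025,-0.0005,0,0],[-0.0042,-0.0005,0,0],[-0.0042,-0.0005,0.001,0],[-0.0042,-0.0005,0.0018,0],[-0.0042,-0.0005,0.0018,0]]}}

```text
clock: 55.1
position: [0.6444, 0.0386, 0.2421]
ee_rot: [-3.142, 0.018, -0.001]
force: [-3.1, -0.6, 4.1]
width: 0.282
gripper_force: 30.0
```

>>> {"api": "jog_arm", "payload": {"moves": [[0,0,0,0],[0,0,0,0],[0,0,0,0],[0,0,0,0],[0,0,0,0]], "hand": 0.044}}

```text
clock: 55.72
position: [0.6444, 0.0386, 0.2414]
ee_rot: [3.141, -0.018, -0.0]
force: [-0.1, 0.0, -0.4]
width: 0.485
gripper_force: 0.0
```

>>> {"api": "jog_arm", "payload": {"moves": [[0,0,-0.02,0],[0,0,-0.05,0],[0,0,-0.1,0],[0,0,-0.12,0],[-0.06,0,-0.12,0],[-0.16,0.15,-0.12,0],[-0.2,0.25,-0.12,0],[-0.2,0.25,-0.12,0],[-0.2,0.25,-0.12,0],[-0.2,0.25,-0.12,0]]}}

```text
clock: 56.98
position: [0.4396, -0.2121, 0.3619]
ee_rot: [3.141, -0.023, 0.001]
force: [0.5, 0.9, 0.3]
width: 0.478
gripper_force: 0.0
```

```bash
python3 - <<'E'
from h import *
t=snap('top','t28'); s=snap('scene','s28')
for n,im in (('top',t),('scene',s)): print(n); hung(im,(-30,40,110)); rail(im)
scr(t); print(tray(t),shards(t)); print(arm.observe()['force'],pose()[0])
a=cv2.imread('pics/t28.png')[80:400,100:560]; b=cv2.imread('pics/s28.png')[170:370,260:540]
a=cv2.resize(a,(460,320)); b=cv2.resize(b,(340,243)); o=np.zeros((320,800,3),np.uint8); o[:,:460]=a; o[:243,460:]=b
cv2.imwrite('pics/c7.png',o)
E
```

```text
top
-30 cap (np.int64(121), [[3.5, -38.3], [12.6, -29.1], [22.6, -20.0]], np.float64(0.2855)) 
  arm (np.int64(8), [[35.6, -36.1], [40.1, -34.6], [41.7, -32.5]], np.float64(0.2401)) 
  handle (np.int64(210), [[2.0, -41.5], [4.4, -32.2], [22.3, -17.5]], np.float64(0.2045))
40 cap (np.int64(116), [[4.4, 31.3], [13.3, 40.1], [23.2, 48.8]], np.float64(0.2853)) 
  arm (np.int64(16), [[35.0, 24.6], [38.9, 35.8], [41.9, 40.2]], np.float64(0.2397)) 
  handle (np.int64(236), [[2.9, 28.0], [5.1, 34.5], [23.3, 51.2]], np.float64(0.2046))
110 cap (np.int64(118), [[3.3, 102.4], [12.2, 111.0], [22.0, 120.2]], np.float64(0.2856)) 
  arm (np.int64(32), [[25.1, 100.1], [38.5, 108.9], [41.8, 116.3]], np.float64(0.2389)) 
  handle (np.int64(279), [[2.1, 98.8], [4.8, 102.8], [24.5, 121.8]], np.float64(0.205))
rail y -185 60 [39.9 43.5 48.7] zmax [0.232  0.2348]
rail y -150 76 [40.6 43.9 48.9] zmax [0.2313 0.2349]
rail y -115 81 [39.6 43.8 48.8] zmax [0.2318 0.2345]
rail y -80 81 [40.  43.2 49.5] zmax [0.2314 0.2348]
rail end y [-192.7 -191.2]
guard x [42.4 60. ] y [-72.9 215.6] z 0.2508
tab 75 [-35.1 -2
[... 1190 characters left out ...]
29.7 -22.8]
tab 38 [32.  40.2 47. ]
tab 40 [102.6 108.9 116.6]
tab 35 [173.  179.3 187.5]
foot ((368.60760498046875, 258.2647399902344), (141.40650939941406, 55.943878173828125), 86.8111343383789) pad ((369.1822204589844, 258.4774169921875), (172.2352752685547, 81.87694549560547), 86.76507568359375)
[(array([-32., 246.]), array([-53., 227.]), array([ -3., 265.]), np.float64(0.039), 228), (array([-107.,  244.]), array([-134.,  227.]), array([-63., 262.]), np.float64(0.042), 286)] [(array([-22., 224.]), array([-39., 219.]), array([ -4., 232.]), 68), (array([-93., 228.]), array([-115.,  220.]), array([-71., 234.]), 63)]
[ 0.48986189 -0.06785462 -0.35783852] [ 0.43905652 -0.21354233  0.36196009]
```

View pics/c7.png

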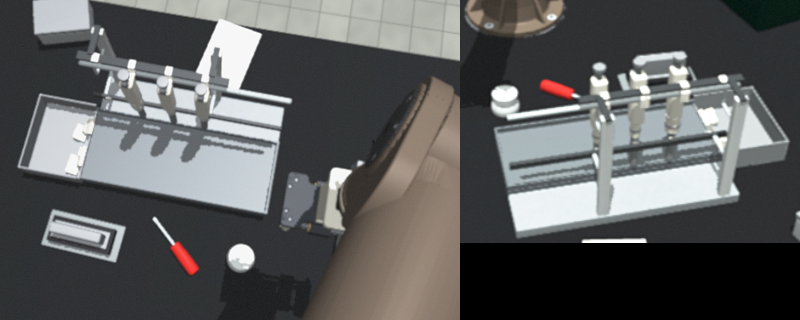

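The three pipettes hang at the medium, slim2 and slim1 marks at (128,95), (167,97) and (203,105). The scraper is on its pad at (83,236), the plate is empty and the pieces are in the tray at (78,145).

```bash
python3 -c "
from cell import arm
print(arm.sign_off())"
```

```text
the job is handed in; nothing more can be done
None
```

The job is handed in: all four pieces are off the plate and in the catch tray (two rest propped against its plate-side wall), the scraper is back in the middle of its pad after being re-centred when it was knocked aside, and the medium and two slim pipettes hang within about 2 mm of their marks, with the fat one absent and its mark left empty.

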